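# Grade the steel chilling balls

## Task

Sort out the mixed steel chilling balls on the mat. Put every squashed one in the black knock box, and lay all the sound round ones together in the tipping tray of the grading stand; once they are all in it, lift the tray's tab to tip them onto the ramp so that each drops into the pocket for its size, then lower the tray again. Leave the jug, mug and tamper where they are.

Things in the scene. Friction and masses are not known exactly. Their poses are not given: they have to be found in the camera images.
- ball_a_center (a point): centre of ball a: a small sound chilling ball, a true sphere of polished steel, 22 mm in diameter, 20 g; some of the seven balls are absent
- ball_b_center (a point): centre of ball b: a small sound chilling ball, a true sphere of polished steel, 22 mm in diameter, 20 g; some of the seven balls are absent
- ball_c_center (a point): centre of ball c: a small sound chilling ball, a true sphere of polished steel, 22 mm in diameter, 20 g; some of the seven balls are absent
- ball_d_center (a point): centre of ball d: a middle sound chilling ball, a true sphere of polished steel, 32 mm in diameter, 40 g; some of the seven balls are absent
- ball_e_center (a point): centre of ball e: a middle sound chilling ball, a true sphere of polished steel, 32 mm in diameter, 40 g; some of the seven balls are absent
- ball_f_center (a point): centre of ball f: a large sound chilling ball, a true sphere of polished steel, 42 mm in diameter, 75 g; some of the seven balls are absent
- ball_g_center (a point): centre of ball g: a large sound chilling ball, a true sphere of polished steel, 42 mm in diameter, 75 g; some of the seven balls are absent
- dud_a_center (a point): centre (half-way up) of a squashed ball: polished steel, 38 mm across at mid-height but flattened above and below to a 22 mm thick puck with two flat faces of 31 mm; lies on a flat face, 50 g; some of the three are absent
- dud_b_center (a point): centre (half-way up) of a squashed ball: polished steel, 38 mm across at mid-height but flattened above and below to a 22 mm thick puck with two flat faces of 31 mm; lies on a flat face, 50 g; some of the three are absent
- dud_c_center (a point): centre (half-way up) of a squashed ball: polished steel, 38 mm across at mid-height but flattened above and below to a 22 mm thick puck with two flat faces of 31 mm; lies on a flat face, 50 g; some of the three are absent
- mat: black rubber mat, 190 x 370 x 6 mm thick, origin under its centre, x and y along its sides, fixed; the mixed balls lie on it
- sorter: fixed grading stand of wood and steel. Its x axis points across the ramp (away from the robot), its y axis back along the ramp towards the tray's tail; origin on the counter. Over x = 0 runs a V-shaped steel channel (sides at 30 degrees to level, 68 mm wide over the top): first the tipping tray (y from 35 to 255 mm), then a fixed ramp (y from 35 down to -265 mm)
- ramp_head (a point): bottom line of the ramp's V at its upper end, 3 mm below tray_hinge. The ramp's sides rise 20 mm above that line; it falls 10 degrees towards -y. A slot along its bottom widens in three steps, 25, 35 and 46 mm, each about 90 mm long, so that 22, 32 and 42 mm balls drop through the first, second and third part into the pocket below it
- tray (a joint): angle of the tipping tray, rad: 0 = at rest (tail 7 degrees low: balls laid in it roll back and queue against the end wall), grows as the tail is lifted, level at 0.12, 0.28 = stop (tail 9 degrees high: balls roll out onto the ramp). Falls back to 0 by its own weight; about 5 N at the tab lifts it
- tray_hinge (a point): on the tray's hinge axis (which runs along the sorter's x), at the bottom line of the V at the tray's open lower end, next to the ramp; axes turn with the tray and are those of the sorter when the joint is 0
- tray_tail (a point): bottom line of the V at the tray's end wall, 220 mm from tray_hinge along the V. The straight line from tray_hinge to here is the bottom of the V; the tray is 220 mm long inside, its sides rise to 20 mm above that line, its end wall (62 mm wide) to 46 mm
- tray_tab (a point): where to grip the upright steel tab behind the tray's end wall: 16 mm below its top edge; the tab is 8 mm thick along the sorter's x, 26 mm wide along y. Its centre stands 25 mm behind the end wall
- pocket_small (a point): on the floor of the pocket under the first, narrowest part of the slot. Axes of the sorter. The pocket is open above on the side away from the robot; in x it reaches from 111 mm under the ramp side (-x) to 35 mm (+x), in y +-46 mm; its floor slopes down to +x, walls 40 mm high there
- pocket_middle (a point): the same for the pocket under the second part of the slot, y +-45 mm
- pocket_large (a point): the same for the pocket under the third, widest part of the slot, y +-53 mm
- knock_in (a point): on the inner floor of the black knock box (waste box, fixed): open top, outer 130 x 120 x 85 mm high, wall 5 mm; this point is 12 mm from the middle, towards -x; a rubber bar of 18 mm crosses the box along y, its axis 52 mm towards +x of this point and 65 mm above it. It may stand at either end of the mat
- jug: bystander: open steel milk jug, 84 mm wide, 90 mm high, origin under its centre; stands at the mat's other end
- mug: bystander: white mug, 95 mm high, origin under its centre
- tamper: bystander: steel tamper, 58 mm wide, 88 mm high, origin under its centre
Mind the look-alikes: they are no part of the job. What is shaped like the part that bears ball_e_center but yellow is not meant. Leave any purple look-alike of the part that bears ball_g_center alone.

How it is judged:
On the way, in this order (a step that is already met when the one before it is completed fails the run):
1. all the sound balls lie together in the tipping tray, which is down (x of ball_a_center in the frame of tray_tail between -0.02 and 0.02 m and y of ball_a_center in the frame of tray_tail between -0.225 and 0 m and z of ball_a_center in the frame of tray_tail between -0.005 and 0.062 m and x of ball_b_center in the frame of tray_tail between -0.02 and 0.02 m and y of ball_b_center in the frame of tray_tail between -0.225 and 0 m and z of ball_b_center in the frame of tray_tail between -0.005 and 0.062 m and x of ball_c_center in the frame of tray_tail between -0.02 and 0.02 m and y of ball_c_center in the frame of tray_tail between -0.225 and 0 m and z of ball_c_center in the frame of tray_tail between -0.005 and 0.062 m and x of ball_d_center in the frame of tray_tail between -0.02 and 0.02 m and y of ball_d_center in the frame of tray_tail between -0.225 and 0 m and z of ball_d_center in the frame of tray_tail between -0.005 and 0.062 m and x of ball_e_center in the frame of tray_tail between -0.02 and 0.02 m and y of ball_e_center in the frame of tray_tail between -0.225 and 0 m and z of ball_e_center in the frame of tray_tail between -0.005 and 0.062 m and x of ball_f_center in the frame of tray_tail between -0.02 and 0.02 m and y of ball_f_center in the frame of tray_tail between -0.225 and 0 m and z of ball_f_center in the frame of tray_tail between -0.005 and 0.062 m and x of ball_g_center in the frame of tray_tail between -0.02 and 0.02 m and y of ball_g_center in the frame of tray_tail between -0.225 and 0 m and z of ball_g_center in the frame of tray_tail between -0.005 and 0.062 m and value of joint tray below 0.06 rad), for 0.2 s.
2. the tray is tipped up (value of joint tray above 0.2 rad), for 0.2 s.
At the end, for the whole second after the job is handed in: every sound ball rests in the pocket for its size (22 mm in the first, 32 mm in the second, 42 mm in the third), every squashed one lies in the knock box, the tray is back down (within 0.04 rad) (x of ball_a_center in the frame of pocket_small between -0.111 and 0.035 m and y of ball_a_center in the frame of pocket_small between -0.046 and 0.046 m and z of each of ball_a_center, ball_b_center, ball_c_center in the frame of pocket_small below 0.045 m and linear speed of each of ball_a, ball_b, ball_c, ball_d, ball_e, ball_f, ball_g below 0.03 m/s and x of ball_b_center in the frame of pocket_small between -0.111 and 0.035 m and y of ball_b_center in the frame of pocket_small between -0.046 and 0.046 m and x of ball_c_center in the frame of pocket_small between -0.111 and 0.035 m and y of ball_c_center in the frame of pocket_small between -0.046 and 0.046 m and x of ball_d_center in the frame of pocket_middle between -0.111 and 0.035 m and y of ball_d_center in the frame of pocket_middle between -0.046 and 0.046 m and z of each of ball_d_center, ball_e_center in the frame of pocket_middle below 0.045 m and x of ball_e_center in the frame of pocket_middle between -0.111 and 0.035 m and y of ball_e_center in the frame of pocket_middle between -0.046 and 0.046 m and x of ball_f_center in the frame of pocket_large between -0.111 and 0.035 m and y of ball_f_center in the frame of pocket_large between -0.053 and 0.053 m and z of each of ball_f_center, ball_g_center in the frame of pocket_large below 0.045 m and x of ball_g_center in the frame of pocket_large between -0.111 and 0.035 m and y of ball_g_center in the frame of pocket_large between -0.053 and 0.053 m and x of dud_a_center in the frame of knock_in between -0.053 and 0.077 m and y of dud_a_center in the frame of knock_in between -0.06 and 0.06 m and z of each of dud_a_center, dud_b_center, dud_c_center in the frame of knock_in below 0.075 m and x of dud_b_center in the frame of knock_in between -0.053 and 0.077 m and y of dud_b_center in the frame of knock_in between -0.06 and 0.06 m and x of dud_c_center in the frame of knock_in between -0.053 and 0.077 m and y of dud_c_center in the frame of knock_in between -0.06 and 0.06 m and value of joint tray below 0.04 rad); the robot touches nothing.
It fails at once if a bystander is moved more than 40 mm (distance of any of jug, mug, tamper from where it was at the start of the episode above 0.04 m).
Of ball_a, ball_b, ball_c, ball_d, ball_e, ball_f, ball_g only 5 to 6 are there at a start; the rules pass over those that are not, and their reading is None.
Of dud_a, dud_b, dud_c only 2 to 3 are there at a start; the rules pass over those that are not, and their reading is None.
At some moment in a run one of dud_a, dud_b, dud_c may be knocked a few centimetres aside while the robot is not near it.
Once in a run the grip may slacken for a moment while it holds something.
It also fails if it takes over 200 s, if anything falls off the work surface, if the arm or the gripper's body presses on something with over 40 N, if the wrist force passes 120 N, or if a joint passes its speed limit or range.

## Robot

A 6-joint arm with a two-finger parallel gripper is mounted at the origin on the work surface. World frame = base frame: x ahead of the robot, y to its left, z up, the work surface at z = 0. Lengths are in m, angles in rad, forces in N, time in s.
With the tool pointing down it reaches from about 0.35 to 0.975 m from the base axis. Payload 4.9 kg.
Tool frame: the origin (TCP) lies at the very end of the fingers, on their centre line; the grasp point (between the pads) lies 19 mm behind it; x points along the fingers, z is the direction in which the jaws open and shut, and the axes are right-handed (so a half turn about x gives the same grasp; the last joint's range is limited). The gripper opens to 85 mm and grips with 20 to 120 N. Pads are 22 mm wide; open, the fingers measure 114 mm over their backs; the gripper's body (76 mm by 85 mm) begins 54 mm behind the grasp point. The pads swing forward as they close: fully open they stand 13 mm farther back than shut.
Start: joints at [-1.228, 0.053, 1.613, -0, 1.476, -0.119], TCP at [0.278, -0.56, 0.231] pointing down, gripper open.
Joint ranges: [-3.01, 3.01], [-1.01, 2.22], [0.06, 2.58], [-1.02, 4.17], [0.09, 2.62], [-3.14, 3.14]. Speed limits (rad/s): [2.57, 2.57, 3.14, 3.14, 3.14, 3.14].

## Interface

Orientations are given as a 3x3 rotation matrix whose columns are the frame's x, y, z axes.
In Python, from cell import manip gives the robot as it stands.
- The arm moves only by the shell command python3 -m handwheel 'ROWS'. ROWS is text: rows parted by semicolons, each of 7 numbers parted by spaces: the shift along the tool's x, y, z scaled (see below), then the turn, a rotation vector about the tool's x, y, z scaled (see below), then the closure, from 0 (fully open) to 1 (shut). A call has 1 to 20 rows; each row shifts and turns the commanded pose from where the row before left it, along the tool's axes as they then stand; what a row does not reach is not made up. The controller multiplies each number of a shift by 50 mm and each number of a turn by 360 degrees. A row lasts 1/10 s, in which the tool goes at most 50 mm and 8.59 degrees, less where a joint would pass 70% of its speed; a pose out of reach is approached as far as the arm can. A call with a number of a shift or a turn outside -1 to 1 is refused whole. A call with a gripper value outside its range is refused whole. The fingers move at their own pace and stop on an object; the grip force is fixed at half the most. Time passes only in rows, so rows that do not move let the fingers close. It gives the time, the measured TCP pose, the force and the opening at its end, in the units of the state.
- manip.state(): the state, without advancing time (a new reading comes with each control period).
- manip.grab_frame(name): name is "scene" or "top" or "wrist"; returns the picture (480x640x3 uint8, red, green, blue); there is no depth.
- manip.camera_model(name): a dict with "vertical_fov" (degrees; the focal length in pixels is half the picture's height over the tangent of half this angle, whatever the lens; pixels are square), "cx", "cy" (the principal point, pixels), "k1" (the pictures are not rectified: a ray, as slopes to the right and down, at radius r is drawn at 1 + k1 r^2 times it, then the intrinsics apply), "position" and "orientation" of the camera in the world; the wrist camera has in their place "mount" (4x4, takes a point from camera to tool coordinates, whose origin is the TCP and whose axes are the tool frame's). Camera axes: x right, y down, z forward; pixel columns grow to the right and rows downward; lengths in m; the calibration is good to about 2 mm. A picture is of the moment at which its call begins: read the wrist's pose just before it. camera_model takes no time and is no camera call.
- manip.hand_in(): hands the job in, once; it reports no verdict.
Trained networks look in the newest picture that a camera, given by its name, has taken for a name from the list of things; names that differ only in an ending like _2 or _b are one class to them, and where a whole thing is asked for, a point or a joint stands for the part that bears it (a point fixed in the world has none). Each returns a list of dicts, best first, with "confidence" (0 to 1); they miss things now and then, are a little off and sometimes report something else, mostly with a low value. They report only what shows in the picture. A call takes as long as a camera call. They do not tell look-alikes from the thing itself.
- manip.boxes_of(name, camera): "bbox" ([left, top, right, bottom] in pixels, round what is visible of it).
- manip.tip_of(name, camera): "pixel" ([row, column] in pixels: a listed point, or the origin of a listed thing).
The state is a dict: "clock": time; "joint_positions": joint angles; "dq": joint speeds; "tau": joint torques, N m; "position": TCP position; "ee_rot": TCP orientation; "wrist_force": force on the tool from outside, world axes, zero at the start; "moment": the same for the moment, N m; "grip_width": finger opening in m.
Only numpy, scipy, OpenCV 4.12 (cv2) and the standard library are available. Lean on these libraries where they do the work, as an engineer would, in place of code of your own. Each camera call takes 0.05 s, during which the arm holds its last target.

## Working session

There is one attempt and no reset: what is moved stays moved. The work goes in short steps, Python scripts to look and compute and a shell command to move; the robot and the scene stay as the last step left them, time stands still between calls to the robot, and variables do not carry over. Pictures are saved under pics/ and viewed, and the job is handed in when it is done.

```bash
ls -la; mkdir -p pics
cat > h.py <<'E'
import numpy as np, cv2
from cell import manip
def snap(n,f):
    im=manip.grab_frame(n); cv2.imwrite(f'pics/{f}.png',im[:,:,::-1]); return im
def cam(n,st=None):
    m=manip.camera_model(n); f=240/np.tan(np.radians(m['vertical_fov'])/2)
    if 'mount' in m:
        st=st or manip.state(); T=np.eye(4);T[:3,:3]=st['ee_rot'];T[:3,3]=st['position']
        T=T@np.array(m['mount']); R=T[:3,:3];p=T[:3,3]
    else: R=np.array(m['orientation']);p=np.array(m['position'])
    return m,f,R,p
def ray(n,u,v,st=None):
    m,f,R,p=cam(n,st); x=(u-m['cx'])/f;y=(v-m['cy'])/f
    rd=np.hypot(x,y); r=rd
    for _ in range(30): r=rd/(1+m['k1']*r*r)
    s=r/rd if rd>0 else 1
    d=R@np.array([x*s,y*s,1]); return p,d/np.linalg.norm(d)
def at(n,u,v,z,st=None):
    p,d=ray(n,u,v,st); return p+d*(z-p[2])/d[2]
def proj(n,P,st=None):
    m,f,R,p=cam(n,st); c=R.T@(np.array(P)-p); x,y=c[0]/c[2],c[1]/c[2]; k=1+m['k1']*(x*x+y*y)
    return x*k*f+m['cx'],y*k*f+m['cy']
def tri(r1,r2):
    (p,d),(q,e)=r1,r2; A=np.array([d,-e]).T; s=np.linalg.lstsq(A,q-p,rcond=None)[0]
    a=p+s[0]*d;b=q+s[1]*e; return (a+b)/2,np.linalg.norm(a-b)
E
python3 - <<'E'
from h import *
s=manip.state()
for k,v in s.items(): print(k,np.round(v,3).tolist())
for n in ['scene','top','wrist']:
    snap(n,n+'0'); m=manip.camera_model(n); print(n,{k:np.round(v,3).tolist() for k,v in m.items()})
E
```

```text
total 12
drwxr-xr-x  3 agent agent 4096 Dec  7 06:14 .
drwxr-xr-x 23 root  root  4096 Dec  7 06:14 ..
drwxr-xr-x  2 agent agent 4096 Dec  7 06:14 pics
clock 0.0
joint_positions [-1.228, 0.053, 1.614, 0.0, 1.476, -0.119]
dq [-0.002, 0.0, -0.003, 0.001, 0.001, 0.001]
tau [-0.0, -39.369, -37.017, -0.0, 0.007, 0.0]
position [0.278, -0.559, 0.23]
ee_rot [[-0.001, 0.895, 0.446], [0.002, 0.446, -0.895], [-1.0, 0.0, -0.002]]
wrist_force [-0.597, 0.316, 1.394]
moment [0.027, 0.044, -0.016]
grip_width 0.085
scene {'vertical_fov': 51.17, 'cx': 315.434, 'cy': 246.997, 'k1': -0.043, 'position': [1.12, -0.033, 1.1], 'orientation': [[0.047, 0.858, -0.512], [0.999, -0.044, 0.018], [-0.007, -0.512, -0.859]]}
top {'vertical_fov': 56.602, 'cx': 320.047, 'cy': 235.923, 'k1': 0.034, 'position': [0.369, 0.003, 0.932], 'orientation': [[-0.004, -0.982, 0.189], [-1.0, 0.002, -0.006], [0.006, -0.189, -0.982]]}
wrist {'vertical_fov': 66.146, 'cx': 317.602, 'cy': 243.079, 'k1': -0.062, 'mount': [[-0.0, -0.282, 0.959, -0.143], [-0.001, -0.959, -0.282, 0.072], [1.0, -0.001, -0.0, -0.0], [0.0, 0.0, 0.0, 1.0]]}
```

View pics/top0.png

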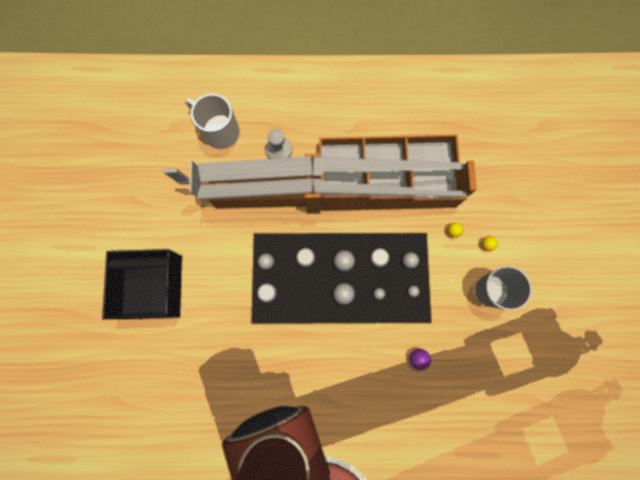

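View pics/scene0.png

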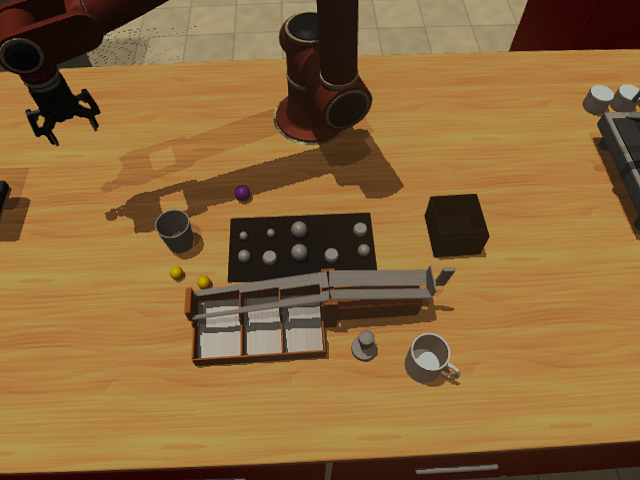

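Run:
```python
from h import *
for c in ['top','scene']:
  for n in ['ball_a_center','ball_d_center','ball_f_center','dud_a_center','tray_hinge','tray_tail','tray_tab','ramp_head','pocket_small','pocket_middle','pocket_large','knock_in','mat','sorter','jug','mug','tamper']:
    r=manip.tip_of(n,c); print(c,n,[(np.round(x['pixel'][::-1],1).tolist(),round(x['confidence'],2)) for x in r])
print(manip.state()['clock'])
```

```text
top ball_a_center [([383.1, 295.2], 0.61), ([412.2, 290.2], 0.38)]
top ball_d_center [([263.5, 259.6], 0.75), ([315.0, 176.3], 0.58)]
top ball_f_center [([342.5, 294.0], 0.75)]
top dud_a_center [([379.9, 256.3], 0.69)]
top tray_hinge [([311.2, 177.4], 0.93), ([342.4, 260.0], 0.66)]
top tray_tail [([343.0, 293.1], 0.64), ([199.5, 183.5], 0.58)]
top tray_tab [([171.1, 172.7], 0.82)]
top ramp_head [([313.4, 177.0], 0.62), ([343.2, 261.2], 0.23)]
top pocket_small [([337.4, 160.7], 0.64), ([386.1, 155.9], 0.15)]
top pocket_middle [([387.0, 159.0], 0.88)]
top pocket_large [([428.6, 157.4], 0.71)]
top knock_in [([153.1, 287.8], 0.79), ([267.3, 292.3], 0.27)]
top mat [([338.9, 277.1], 0.95)]
top sorter [([329.7, 194.1], 0.64)]
top jug [([486.9, 288.4], 0.97), ([378.7, 294.5], 0.63)]
top mug [([220.6, 132.2], 0.85), ([414.9, 291.8], 0.42), ([153.6, 290.6], 0.28)]
top tamper [([281.5, 153.3], 0.56), ([333.6, 196.0], 0.41)]
scene ball_a_center [([269.1, 232.2], 0.59)]
scene ball_d_center [([361.1, 250.8], 0.7), ([327.3, 289.2], 0.46)]
scene ball_f_center [([425.1, 287.6], 0.51), ([298.6, 231.0], 0.49)]
scene dud_a_center [([269.6, 259.0], 0.54), ([220.0, 343.4], 0.27)]
scene tray_hinge [([327.5, 288.8], 0.71)]
scene tray_tail [([426.0, 282.5], 0.61)]
scene tray_tab [([448.0, 272.6], 0.66)]
scene ramp_head [([329.2, 287.4], 0.86)]
scene pocket_small [([303.5, 340.8], 0.58), ([219.9, 342.6], 0.48)]
scene pocket_middle [([262.4, 341.5], 0.86)]
scene pocket_large [([218.0, 344.6], 0.68)]
scene knock_in [([454.2, 229.7], 0.76)]
scene mat [([299.3, 247.7], 0.78), ([452.6, 228.4], 0.53), ([223.2, 343.4], 0.36), ([326.2, 285.5], 0.19)]
scene sorter [([316.1, 312.9], 0.59), ([426.7, 286.1], 0.5)]
scene jug []
scene mug [([420.0, 361.8], 0.69), ([262.4, 344.3], 0.64)]
scene tamper [([364.8, 347.0], 0.86), ([313.7, 309.8], 0.69)]
1.85
```

The top view shows a mat with 9 items. The duds have flat bright tops, at about (306,257), (380,257) and (267,292). The other six are sound. Next I'll measure them more closely.

Run:
```python
from h import *
t=cv2.imread('pics/top0.png');s=cv2.imread('pics/scene0.png')
cv2.imwrite('pics/c1.png',cv2.resize(t[225:330,240:440],None,fx=4,fy=4,interpolation=cv2.INTER_CUBIC))
cv2.imwrite('pics/c2.png',cv2.resize(s[205:290,220:385],None,fx=4.8,fy=4.8,interpolation=cv2.INTER_CUBIC))
g=cv2.cvtColor(t,cv2.COLOR_BGR2GRAY)
m=np.zeros_like(g);m[238:318,257:425]=(g[238:318,257:425]>60)*255
n,l,st,ce=cv2.connectedComponentsWithStats(m)
for i in range(1,n):
    if st[i][4]>20:
        u=st[i][0]+st[i][2]/2-.5;v=st[i][1]+st[i][3]/2-.5
        print(st[i],np.round(ce[i],1),np.round(at('top',u,v,0.02),3))
print('mat',np.round([at('top',a,b,.006)[:2] for a,b in [(253,234),(428,234),(431,322),(252,323)]],3))
T=dict(hinge=[(311.2,177.4),(327.5,288.8)],tail=[(199.5,183.5),(426,282.5)],tab=[(171.1,172.7),(448,272.6)],head=[(313.4,177),(329.2,287.4)],ps=[(337.4,160.7),(303.5,340.8)],pm=[(387,159),(262.4,341.5)],pl=[(428.6,157.4),(218,344.6)],knock=[(153.1,287.8),(454.2,229.7)],mug=[(220.6,132.2),(420,361.8)],tamp=[(281.5,153.3),(364.8,347)])
for k,(a,b) in T.items():
    P,e=tri(ray('top',*a),ray('scene',*b)); print(k,np.round(P,3),round(e,4))
print('jug',at('top',486.9,288.4,0))
```

```text
[296 247  20  20 312] [305.2 256.7] [0.501 0.027 0.02 ]
[370 248  20  19 303] [379.8 256.9] [ 0.5   -0.126  0.02 ]
[334 250  22  21 371] [344.2 260. ] [ 0.494 -0.053  0.02 ]
[257 253  18  17 233] [265.5 260.9] [0.492 0.109 0.02 ]
[403 252  17  17 228] [410.9 259.7] [ 0.494 -0.191  0.02 ]
[257 283  20  20 324] [266.4 292.3] [0.428 0.106 0.02 ]
[333 282  22  23 385] [344.  293.2] [ 0.426 -0.05   0.02 ]
[408 285  12  13 123] [413.6 290.8] [ 0.43  -0.193  0.02 ]
[374 287  12  13 123] [379.4 293.3] [ 0.426 -0.124  0.02 ]
mat [[ 0.552  0.139]
 [ 0.551 -0.232]
 [ 0.368 -0.229]
 [ 0.367  0.136]]
hinge [0.64  0.012 0.115] 0.0045
tail [0.631 0.229 0.106] 0.0001
tab [0.635 0.267 0.157] 0.0006
head [0.639 0.011 0.121] 0.0034
ps [ 0.715 -0.045  0.004] 0.0066
pm [ 0.715 -0.145  0.014] 0.0072
pl [ 0.719 -0.241  0.013] 0.0033
knock [0.439 0.344 0.013] 0.0122
mug [0.779 0.212 0.009] 0.0045
tamp [ 0.735  0.086 -0.001] 0.0099
jug [ 0.43657836 -0.34940014  0.        ]
```

View pics/c1.png

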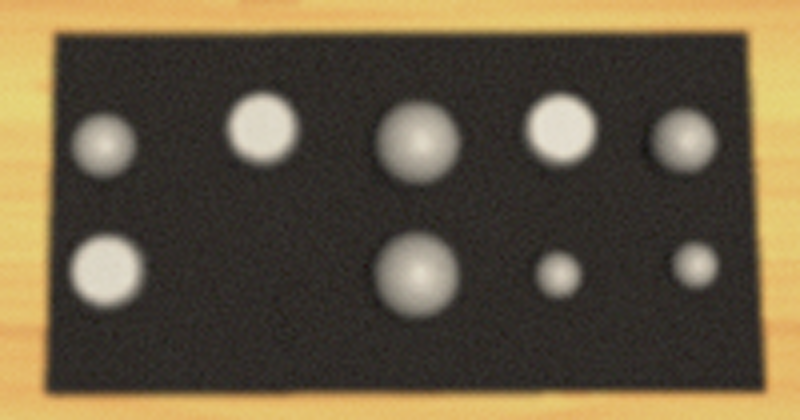

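View pics/c2.png

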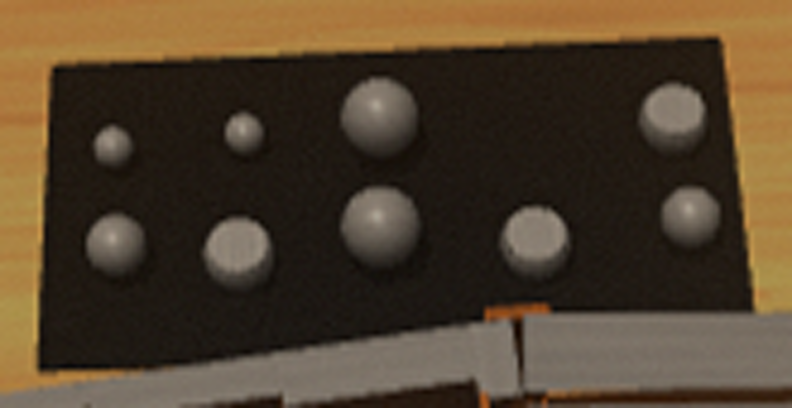

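```bash
cat >> h.py <<'E'
from scipy.spatial.transform import Rotation as Ro
Y=0.0
def goal(P,yaw=0.0,extra=None):
    s=manip.state(); R=np.array(s['ee_rot']);p=np.array(s['position'])
    Rg=Ro.from_euler('z',yaw).as_matrix()@np.array([[0,1,0],[0,0,-1],[-1,0,0.]])
    if extra is not None: Rg=extra@Rg
    rv=Ro.from_matrix(R.T@Rg).as_rotvec()
    print('turn units',np.round(rv/(2*np.pi),4),'deg',np.round(np.degrees(rv),2))
    print('shift units if turned first (tool x,y,z)',np.round(Rg.T@(np.array(P)-p)/.05,3),'| now',np.round(R.T@(np.array(P)-p)/.05,3))
    print('t',round(s['clock'],2),'pos',np.round(p,4),'w',round(float(s['grip_width']),4),'F',np.round(s['wrist_force'],1))
E
python3 - <<'E'
from h import *
goal([.46,-.05,.28])
E
```

```text
turn units [ 0.0735  0.     -0.    ] deg [26.46  0.   -0.  ]
shift units if turned first (tool x,y,z) [ -0.974   3.63  -10.19 ] | now [-0.974  7.79  -7.505]
t 1.85 pos [ 0.2785 -0.5595  0.2313] w 0.0853 F [-0.1 -0.9 -1. ]
```

```bash
python3 -m handwheel '-0.3 0 0 0.02 0 0 0; -0.3 0 0 0.02 0 0 0; -0.2 0 0 0.02 0 0 0; -0.17 0 0 0.0135 0 0 0; 0 0.26 -0.728 0 0 0 0; 0 0.26 -0.728 0 0 0 0; 0 0.26 -0.728 0 0 0 0; 0 0.26 -0.728 0 0 0 0; 0 0.26 -0.728 0 0 0 0; 0 0.26 -0.728 0 0 0 0; 0 0.26 -0.728 0 0 0 0; 0 0.26 -0.728 0 0 0 0; 0 0.26 -0.728 0 0 0 0; 0 0.26 -0.728 0 0 0 0; 0 0.26 -0.728 0 0 0 0; 0 0.26 -0.728 0 0 0 0; 0 0.26 -0.728 0 0 0 0; 0 0.25 -0.726 0 0 0 0; 0 0 0 0 0 0 0'
python3 - <<'E'
from h import *
goal([.46,-.05,.28]); snap('wrist','w1')
E
```

```text
clock: 3.75
position: [0.4606, -0.0466, 0.28]
ee_rot: [[0.001, 1.0, 0.006], [0.001, 0.006, -1.0], [-1.0, 0.001, -0.001]]
wrist_force: [0.1, 0.1, 0.5]
grip_width: 0.0852
turn units [ 0.0009 -0.0002 -0.0001] deg [ 0.34 -0.07 -0.03]
shift units if turned first (tool x,y,z) [-0.001 -0.012  0.068] | now [-0.001 -0.013  0.068]
t 3.75 pos [ 0.4606 -0.0466  0.28  ] w 0.0852 F [0.1 0.1 0.5]
```

View pics/w1.png

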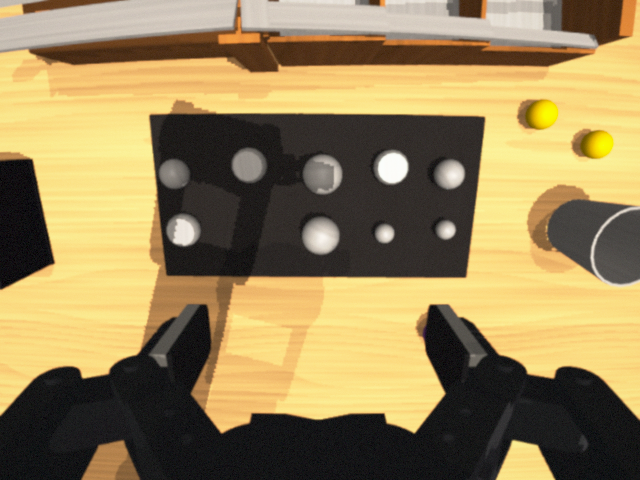

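The wrist view shows all nine items. Duds are at (249,165), (392,167) and (183,230). Large balls are at (322,174) and (320,235), middle at (174,173) and (449,174), small at (385,233) and (446,229).

Run:
```python
from h import *
D=dict(dud1=(249,165,.017),dud2=(392,167,.017),dud3=(183,230,.017),L1=(322.5,174.5,.027),L2=(320.5,235,.027),M1=(174,173.5,.022),M2=(449,174,.022),S1=(384.5,233,.017),S2=(446,229.5,.017))
for k,(u,v,z) in D.items(): print(k,np.round(at('wrist',u,v,z),4))
D2=dict(dud1=(305.2,256.7,.026),dud2=(379.8,256.9,.026),dud3=(266.4,292.3,.026),L1=(344.2,260,.027),L2=(344,293.2,.027),M1=(265.5,260.9,.022),M2=(410.9,259.7,.022),S1=(379.4,293.3,.017),S2=(413.6,290.8,.017))
for k,(u,v,z) in D2.items(): print('top',k,np.round(at('top',u,v,z),4))
print('mat',[np.round(at('wrist',*c,.006)[:2],4).tolist() for c in [(150,114),(485,117),(467,277),(168,275)]])
goal([.426,-.05,.2])
```

```text
dud1 [0.5014 0.0265 0.017 ]
dud2 [ 0.4998 -0.1288  0.017 ]
dud3 [0.4284 0.1059 0.017 ]
L1 [ 0.4923 -0.0532  0.027 ]
L2 [ 0.4256 -0.0514  0.027 ]
M1 [0.493  0.1079 0.022 ]
M2 [ 0.4933 -0.1905  0.022 ]
S1 [ 0.4255 -0.1245  0.017 ]
S2 [ 0.43   -0.1951  0.017 ]
top dud1 [0.5001 0.0275 0.026 ]
top dud2 [ 0.4993 -0.1256  0.026 ]
top dud3 [0.4278 0.1056 0.026 ]
top L1 [ 0.4929 -0.0524  0.027 ]
top L2 [ 0.4254 -0.051   0.027 ]
top M1 [0.4922 0.1092 0.022 ]
top M2 [ 0.4939 -0.1899  0.022 ]
top S1 [ 0.4256 -0.1238  0.017 ]
top S2 [ 0.4306 -0.1937  0.017 ]
mat [[0.556, 0.1348], [0.5541, -0.2305], [0.3673, -0.2315], [0.3688, 0.1345]]
turn units [ 0.0007  0.     -0.    ] deg [ 0.24  0.01 -0.01]
shift units if turned first (tool x,y,z) [ 1.599 -0.685  0.032] | now [ 1.598 -0.685  0.029]
t 3.8 pos [ 0.4602 -0.0484  0.2799] w 0.0853 F [-0.4  0.2  0.6]
```

```bash
python3 -m handwheel '0.5 -0.35 0.03 0.0007 0 0 0.25; 0.6 -0.34 0.024 0 0 0 0.25; 0.7 0 0 0 0 0 0.25; 0.7 0 0 0 0 0 0.25; 0.7 0 0 0 0 0 0.25; 0.7 0 0 0 0 0 0.25; 0.6 0 0 0 0 0 0.25; 0 0 0 0 0 0 0.25; 0 0 0 0 0 0 0.25'
python3 - <<'E'
from h import *
goal([.4255,-.0512,.011])
snap('wrist','w2')
E
```

```text
clock: 4.7
position: [0.4253, -0.0534, 0.0551]
ee_rot: [[-0.001, 1.0, -0.006], [-0.0, -0.006, -1.0], [-1.0, -0.001, 0.0]]
wrist_force: [1.7, 0.3, 0.7]
grip_width: 0.0639
turn units [-0.0009  0.      0.0001] deg [-0.32  0.    0.04]
shift units if turned first (tool x,y,z) [ 0.883  0.004 -0.044] | now [ 0.883  0.005 -0.044]
t 4.7 pos [ 0.4253 -0.0534  0.0551] w 0.0639 F [1.7 0.3 0.7]
```

View pics/w2.png

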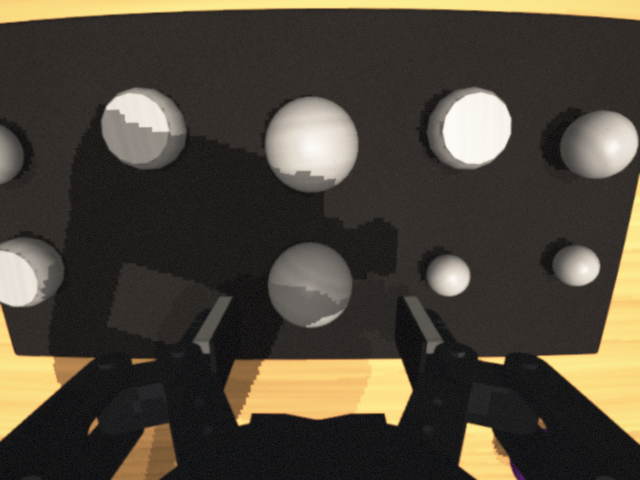

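The large ball sits between the jaws, about 2 mm to the left of centre. I'll descend and grip.

```bash
python3 -m handwheel '0.4 0 -0.044 -0.0009 0 0 0.25; 0.3 0 0 0 0 0 0.25; 0.18 0 0 0 0 0 0.25; 0 0 0 0 0 0 0.6; 0 0 0 0 0 0 0.6; 0 0 0 0 0 0 0.6; 0 0 0 0 0 0 0.6; 0 0 0 0 0 0 0.6; -0.4 0 0 0 0 0 0.6; -0.6 0 0 0 0 0 0.6; -0.8 0 0 0 0 0 0.6; -0.8 0 0 0 0 0 0.6; -0.8 0 0 0 0 0 0.6; -0.8 0 0 0 0 0 0.6; 0 0 0 0 0 0 0.6'
python3 - <<'E'
from h import *
goal([.635,.12,.21])
snap('wrist','w3')
E
```

```text
clock: 6.25
position: [0.4284, -0.0513, 0.2276]
ee_rot: [[0.011, 1.0, 0.001], [-0.003, 0.001, -1.0], [-1.0, 0.011, 0.003]]
wrist_force: [-0.2, -0.1, 0.3]
grip_width: 0.0395
turn units [ 0.0002  0.0005 -0.0018] deg [ 0.08  0.19 -0.64]
shift units if turned first (tool x,y,z) [ 0.352  4.132 -3.425] | now [ 0.387  4.133 -3.421]
t 6.25 pos [ 0.4284 -0.0513  0.2276] w 0.0395 F [-0.2 -0.1  0.3]
```

View pics/w3.png

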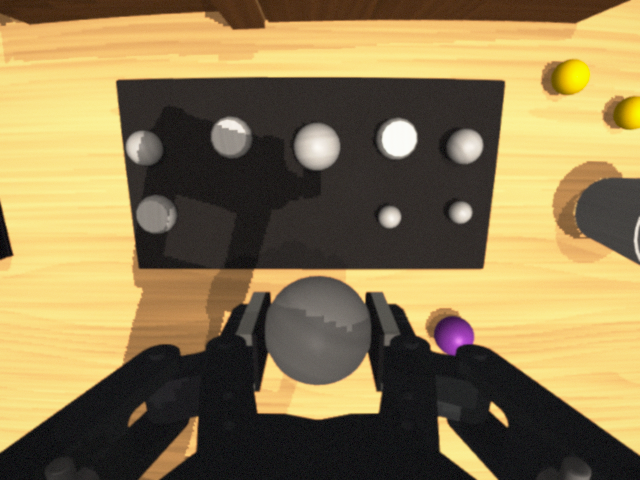

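```bash
python3 -m handwheel '-0.3 0.5 -0.4 0 0 -0.0018 0.6; -0.3 0.5 -0.4 0 0 0 0.6; -0.3 0.5 -0.5 0 0 0 0.6; 0 0.5 -0.5 0 0 0 0.6; 0 0.5 -0.5 0 0 0 0.6; 0 0.5 -0.5 0 0 0 0.6; 0 0.4 -0.4 0 0 0 0.6; 0 0.2 -0.2 0 0 0 0.6; 0 0 0 0 0 0 0.6;  0 0 0 0 0 0 0.6'
python3 - <<'E'
from h import *
goal([.635,.12,.21])
snap('wrist','w4')
for n in ['tray_hinge','tray_tail','tray_tab','ramp_head','ball_d_center','tamper','mug']:
    r=manip.tip_of(n,'wrist'); print(n,[(np.round(x['pixel'][::-1],1).tolist(),round(x['confidence'],2)) for x in r])
E
```

```text
clock: 7.3
position: [0.6047, 0.1193, 0.2627]
ee_rot: [[-0.014, 1.0, 0.001], [-0.001, 0.001, -1.0], [-1.0, -0.014, 0.001]]
wrist_force: [-0.4, 0.4, -0.0]
grip_width: 0.0392
turn units [0.0002 0.0001 0.0022] deg [0.06 0.04 0.8 ]
shift units if turned first (tool x,y,z) [ 1.054  0.605 -0.015] | now [ 1.045  0.62  -0.015]
t 7.3 pos [0.6047 0.1193 0.2627] w 0.0392 F [-0.4  0.4 -0. ]
tray_hinge [([454.5, 181.2], 0.84)]
tray_tail [([184.9, 182.0], 0.67)]
tray_tab [([105.7, 197.5], 0.67)]
ramp_head [([451.4, 179.2], 0.8)]
ball_d_center []
tamper [([347.3, 64.2], 0.64)]
mug [([219.3, 20.2], 0.79), ([395.5, 289.5], 0.31)]
```

View pics/w4.png

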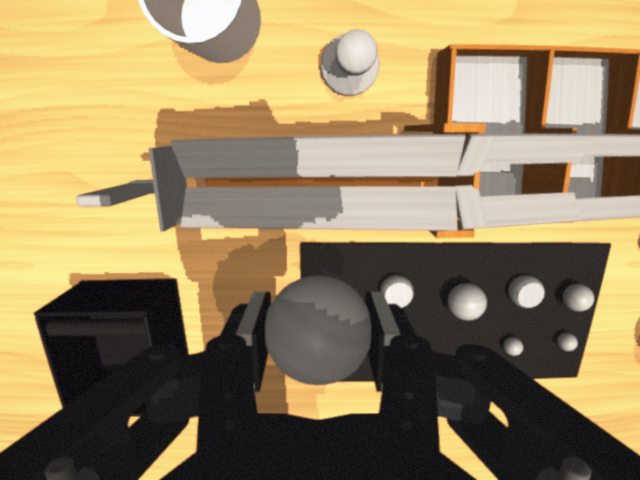

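```bash
cat >> h.py <<'E'
def multi(rs):
    A=np.zeros((3,3));b=np.zeros(3)
    for p,d in rs:
        M=np.eye(3)-np.outer(d,d);A+=M;b+=M@p
    P=np.linalg.solve(A,b); return P,[round(float(np.linalg.norm((np.eye(3)-np.outer(d,d))@(P-p))),4) for p,d in rs]
E
python3 - <<'E'
from h import *
T=dict(hinge=[(311.2,177.4),(327.5,288.8),(454.5,181.2)],tail=[(199.5,183.5),(426,282.5),(184.9,182)],tab=[(171.1,172.7),(448,272.6),(105.7,197.5)],head=[(313.4,177),(329.2,287.4),(451.4,179.2)],tamper=[(281.5,153.3),(364.8,347),(347,64)])
for k,(a,b,c) in T.items():
    P,e=multi([ray('top',*a),ray('scene',*b),ray('wrist',*c)]); print(k,np.round(P,4),e)
# bottom-line gap directly in wrist image at assumed z
for u,z in [(200,.104),(320,.118),(450,.131)]: print(np.round(at('wrist',u,182,z),4), np.round(at('wrist',u,182,z-.015),4))
s=manip.state();print(s['position'])
E
```

```text
hinge [0.6407 0.0116 0.1157] [0.0025, 0.0021, 0.001]
tail [0.6342 0.2292 0.1047] [0.0025, 0.0033, 0.0054]
tab [0.6357 0.2667 0.1573] [0.0005, 0.0006, 0.0009]
head [0.6407 0.0125 0.1176] [0.0027, 0.0027, 0.0034]
tamper [7.388e-01 8.730e-02 7.000e-04] [0.0076, 0.0044, 0.0071]
[0.6394 0.2165 0.104 ] [0.6374 0.2213 0.089 ]
[0.641  0.1179 0.118 ] [0.639  0.1178 0.103 ]
[0.6431 0.0204 0.131 ] [0.6411 0.015  0.116 ]
[0.60545005 0.11939082 0.26438892]
```

The measured geometry is consistent: hinge z is about 0.116, the tail is 27 mm lower, and the V line runs at x≈0.641 to 0.637. I'll place the first large ball.

```bash
python3 -m handwheel '0.1 0.25 -0.4 0 0 0 0.6; 0.3 0.25 -0.4 0 0 0 0.6; 0.4 0.15 -0.21 0 0 0 0.6; 0.4 0 0 0 0 0 0.6; 0.4 0 0 0 0 0 0.6; 0.3 0 0 0 0 0 0.6; 0.3 0 0 0 0 0 0.6;0.2 0 0 0 0 0 0.6; 0 0 0 0 0 0 0.6; 0 0 0 0 0 0 0.6; 0 0 0 0 0 0 0.6'
python3 - <<'E'
from h import *
goal([.638,.17,.111])
snap('wrist','w5');s=manip.state()
for dy in (-.005,0,.005):print(dy,proj('wrist',np.array(s['position'])+np.array(s['ee_rot'])@[-.016,dy,0]))
E
```

```text
clock: 8.8
position: [0.6375, 0.1704, 0.1451]
ee_rot: [[-0.009, 1.0, 0.001], [0.0, 0.001, -1.0], [-1.0, -0.009, -0.0]]
wrist_force: [0.8, -0.0, -0.4]
grip_width: 0.0397
turn units [ 0.0002 -0.0001  0.0014] deg [ 0.06 -0.02  0.52]
shift units if turned first (tool x,y,z) [0.682 0.01  0.008] | now [0.682 0.017 0.008]
t 8.8 pos [0.6375 0.1704 0.1451] w 0.0397 F [ 0.8 -0.  -0.4]
-0.005 (np.float64(318.7552571883072), np.float64(341.44039578612444))
0 (np.float64(318.7577825084172), np.float64(330.10952243965755))
0.005 (np.float64(318.76021885466787), np.float64(318.51912806729536))
```

View pics/w5.png

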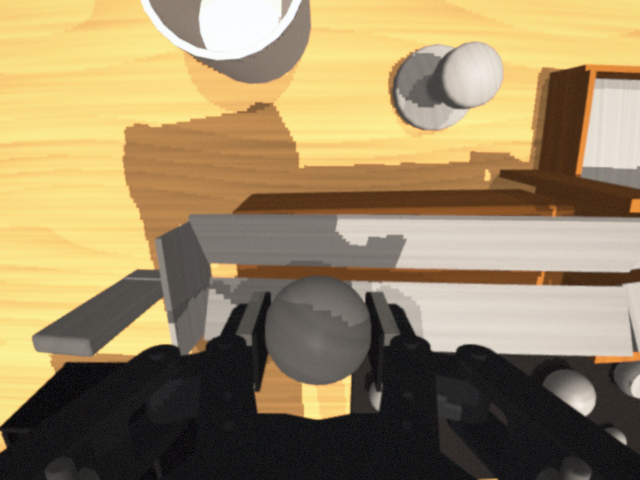

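```bash
cat >> h.py <<'E'
def vline(y): # bottom line of V
    return np.array([.641-(y-.012)*.018,y,.116-(y-.0116)*.1228])
E
python3 - <<'E'
from h import *
for y in (.08,.12,.16,.22):
    b=vline(y); print(y,[np.round(proj('wrist',b+[dx,0,dz])).tolist() for dx,dz in ((-.034,.02),(0,0),(.034,.02))])
E
python3 - <<'E'
import cv2
im=cv2.imread('pics/w5.png'); cv2.imwrite('pics/c3.png',cv2.resize(im[200:370,30:640],None,fx=1.3,fy=1.3))
E
```

```text
0.08 [[496.0, 350.0], [489.0, 273.0], [518.0, 220.0]]
0.12 [[416.0, 347.0], [412.0, 271.0], [428.0, 218.0]]
0.16 [[338.0, 343.0], [337.0, 270.0], [341.0, 217.0]]
0.22 [[228.0, 337.0], [232.0, 267.0], [218.0, 216.0]]
```

View pics/c3.png

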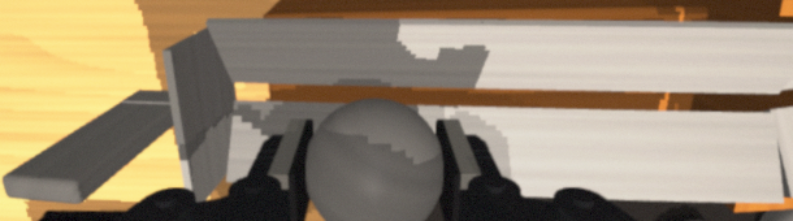

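```bash
python3 -m handwheel '0.2 0 0.008 0 0 0 0.6; 0.16 0 0 0 0 0 0.6; 0 0 0 0 0 0 0.6; 0 0 0 0 0 0 0.6'
python3 - <<'E'
from h import *
snap('wrist','w6')
goal([.638,.17,.111])
for y in (.08,.12,.16,.22):
    b=vline(y); print(y,[np.round(proj('wrist',b+[dx,0,dz])).tolist() for dx,dz in ((-.034,.02),(0,0),(.034,.02))])
E
```

```text
clock: 9.25
position: [0.6359, 0.1699, 0.1248]
ee_rot: [[-0.013, 1.0, 0.001], [-0.0, 0.001, -1.0], [-1.0, -0.013, 0.0]]
wrist_force: [0.1, -0.7, -0.4]
grip_width: 0.0391
turn units [0.0002 0.     0.0019] deg [0.07 0.   0.68]
shift units if turned first (tool x,y,z) [ 0.287  0.033 -0.002] | now [ 0.287  0.037 -0.002]
t 9.3 pos [0.6363 0.1699 0.1254] w 0.0394 F [-0.9 -0.  -0.2]
0.08 [[515.0, 372.0], [506.0, 286.0], [543.0, 228.0]]
0.12 [[426.0, 368.0], [421.0, 284.0], [441.0, 227.0]]
0.16 [[339.0, 364.0], [338.0, 282.0], [342.0, 225.0]]
0.22 [[218.0, 356.0], [222.0, 278.0], [205.0, 223.0]]
```

View pics/w6.png

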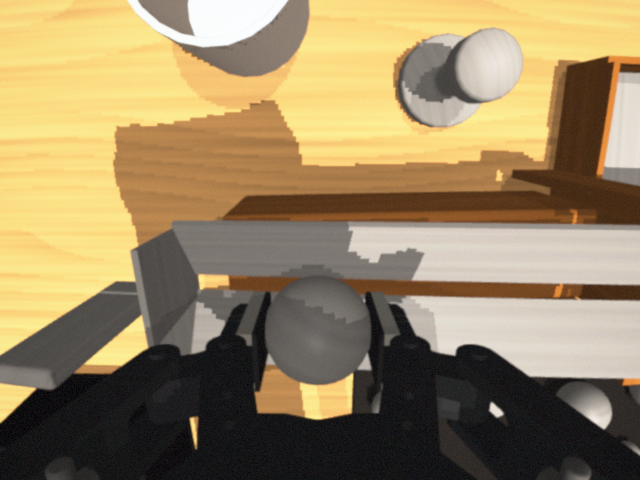

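```bash
python3 -m handwheel '0.1 0 0 0 0 0 0.6; 0.1 0 0 0 0 0 0.6; 0 0 0 0 0 0 0.6; 0 0 0 0 0 0 0.6'
python3 - <<'E'
from h import *
goal([.637,.17,.111])
E
```

```text
clock: 9.7
position: [0.6361, 0.1699, 0.1153]
ee_rot: [[-0.012, 1.0, 0.001], [-0.0, 0.001, -1.0], [-1.0, -0.012, 0.0]]
wrist_force: [0.4, 0.2, -1.1]
grip_width: 0.0392
turn units [0.0002 0.     0.0019] deg [0.07 0.01 0.68]
shift units if turned first (tool x,y,z) [ 0.086  0.017 -0.002] | now [ 0.086  0.018 -0.002]
t 9.7 pos [0.6361 0.1699 0.1153] w 0.0392 F [ 0.4  0.2 -1.1]
```

No contact yet, so I'll go down another 4 mm and release with a small opening.

```bash
python3 -m handwheel '0.08 0 0 0 0 0 0.6; 0 0 0 0 0 0 0.6; 0 0 0 0 0 0 0.4; 0 0 0 0 0 0 0.4; 0 0 0 0 0 0 0.4'; python3 -m handwheel '-0.3 0 0 0 0 0.001 0.4; -0.6 0 0 0 0 0 0.4; -0.8 0 0 0 0 0 0.4; -0.8 0 0 0 0 0 0.4; -0.3 0 0 0 0 0 0.4; 0 0 0 0 0 0 0.4; 0 0 0 0 0 0 0.4'
python3 - <<'E'
from h import *
snap('wrist','w7')
goal([.493,-.0528,.011])
E
```

```text
clock: 10.2
position: [0.6365, 0.17, 0.112]
ee_rot: [[-0.011, 1.0, 0.001], [0.0, 0.001, -1.0], [-1.0, -0.011, -0.0]]
wrist_force: [-0.4, 0.4, 0.1]
grip_width: 0.0513
clock: 10.9
position: [0.6366, 0.1699, 0.2507]
ee_rot: [[-0.006, 1.0, 0.001], [-0.0, 0.001, -1.0], [-1.0, -0.006, 0.0]]
wrist_force: [-0.6, -0.2, -1.1]
grip_width: 0.0513
turn units [0.0002 0.0001 0.0014] deg [0.07 0.03 0.49]
shift units if turned first (tool x,y,z) [ 4.765 -2.861  4.451] | now [ 4.792 -2.826  4.445]
t 10.95 pos [0.6361 0.1698 0.2492] w 0.0515 F [-0.7 -0.8 -0.4]
```

View pics/w7.png

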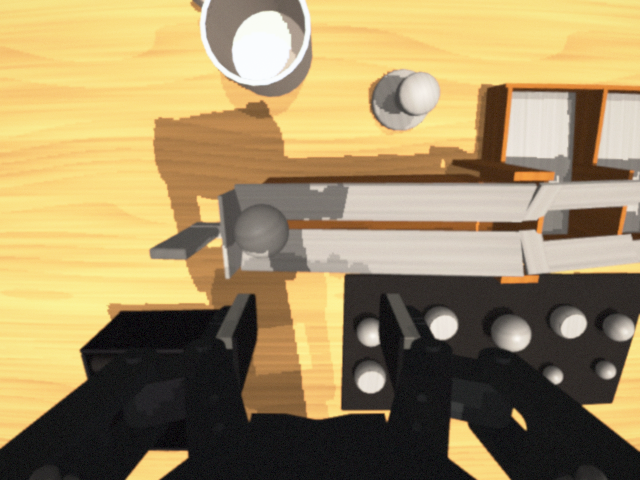

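The ball rolled to the end wall at (262,231). Next is large ball L1.

```bash
python3 -m handwheel '0 -0.3 0.55 0 0 0.0014 0.28; 0 -0.45 0.7 0 0 0 0.28; 0 -0.45 0.7 0 0 0 0.28; 0 -0.45 0.7 0 0 0 0.28; 0 -0.45 0.7 0 0 0 0.28; 0 -0.45 0.7 0 0 0 0.28; 0.3 -0.31 0.4 0 0 0 0.28; 0.7 0 0 0 0 0 0.28; 0.7 0 0 0 0 0 0.28; 0.7 0 0 0 0 0 0.28; 0.7 0 0 0 0 0 0.28; 0.7 0 0 0 0 0 0.28; 0.2 0 0 0 0 0 0.28; 0 0 0 0 0 0 0.28; 0 0 0 0 0 0 0.28'
python3 - <<'E'
from h import *
snap('wrist','w8')
goal([.4925,-.0528,.011])
s=manip.state()
for d in (-.05,-.026,0): print(np.round(proj('wrist',np.array([s['position'][0],s['position'][1],.027])),1))
print(proj('wrist',[.4925,-.0528,.027]))
E
```

```text
clock: 12.45
position: [0.4956, -0.0528, 0.0519]
ee_rot: [[0.004, 1.0, 0.001], [-0.0, 0.001, -1.0], [-1.0, 0.004, 0.0]]
wrist_force: [0.3, -0.9, -0.2]
grip_width: 0.0619
turn units [ 0.0002  0.0001 -0.001 ] deg [ 0.07  0.04 -0.36]
shift units if turned first (tool x,y,z) [ 0.838 -0.077 -0.005] | now [ 0.838 -0.083 -0.006]
t 12.5 pos [ 0.4964 -0.0531  0.0529] w 0.0612 F [ 0.4  0.7 -0.6]
[318.4 287.5]
[318.4 287.5]
[318.4 287.5]
(np.float64(317.9124556237214), np.float64(294.6998092958798))
```

View pics/w8.png

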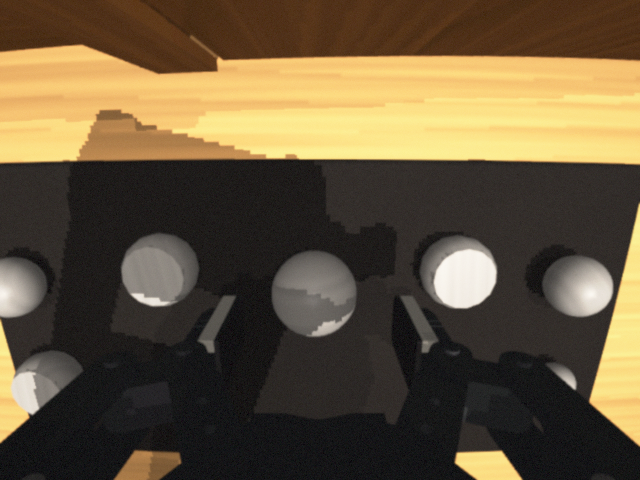

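```bash
python3 -m handwheel '0.35 -0.08 -0.03 0 0 -0.001 0.28; 0.3 0 0 0 0 0 0.28; 0.18 0 0 0 0 0 0.28; 0 0 0 0 0 0 0.6; 0 0 0 0 0 0 0.6; 0 0 0 0 0 0 0.6; 0 0 0 0 0 0 0.6; 0 0 0 0 0 0 0.6; -0.4 0 0 0 0 0 0.6; -0.6 0 0 0 0 0 0.6; -0.8 0 0 0 0 0 0.6; -0.8 0 0 0 0 0 0.6; -0.8 0 0 0 0 0 0.6; -0.7 0 0 0 0 0 0.6; 0 0 0 0 0 0 0.6; 0 0 0 0 0 0 0.6'
python3 - <<'E'
from h import *
snap('wrist','w9')
goal([.637,.135,.15])
s=manip.state()
print(proj('wrist',np.array(s['position'])+np.array(s['ee_rot'])@[-.016,0,0]))
E
```

```text
clock: 14.1
position: [0.4921, -0.0513, 0.2157]
ee_rot: [[-0.0, 1.0, 0.001], [-0.001, 0.001, -1.0], [-1.0, -0.0, 0.001]]
wrist_force: [-0.3, 0.6, -1.2]
grip_width: 0.0393
turn units [ 0.0002 -0.      0.0006] deg [ 0.07 -0.02  0.2 ]
shift units if turned first (tool x,y,z) [ 1.278  2.916 -3.723] | now [ 1.269  2.925 -3.719]
t 14.15 pos [ 0.4912 -0.0511  0.2139] w 0.0395 F [-1.1  1.  -1.4]
(np.float64(318.755971278516), np.float64(330.1163445747848))
```

View pics/w9.png

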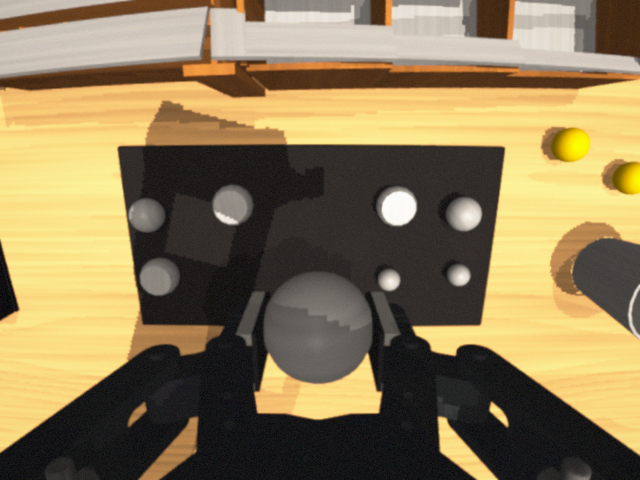

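```bash
python3 -m handwheel '0 0.3 -0.4 0 0 0 0.6; 0 0.5 -0.6 0 0 0 0.6; 0 0.5 -0.6 0 0 0 0.6; 0 0.5 -0.6 0 0 0 0.6; 0 0.5 -0.6 0 0 0 0.6; 0 0.4 -0.5 0 0 0 0.6; 0 0.2 -0.32 0 0 0 0.6; 0.4 0 0 0 0 0 0.6; 0.5 0 0 0 0 0 0.6; 0.4 0 0 0 0 0 0.6; 0.3 0 0 0 0 0 0.6; 0 0 0 0 0 0 0.6; 0 0 0 0 0 0 0.6;  0 0 0 0 0 0 0.6'
python3 - <<'E'
from h import *
goal([.636,.13,.116])
E
```

```text
clock: 15.55
position: [0.637, 0.13, 0.1358]
ee_rot: [[-0.0, 1.0, 0.001], [0.0, 0.001, -1.0], [-1.0, -0.0, -0.0]]
wrist_force: [0.1, -0.5, 0.3]
grip_width: 0.0397
turn units [ 0.0002 -0.      0.0001] deg [ 0.07 -0.01  0.02]
shift units if turned first (tool x,y,z) [ 0.396 -0.021 -0.001] | now [ 0.396 -0.021 -0.001]
t 15.55 pos [0.637  0.13   0.1358] w 0.0397 F [ 0.1 -0.5  0.3]
```

```bash
python3 -m handwheel '0.2 -0.02 0 0 0 0 0.6; 0.19 0 0 0 0 0 0.6; 0 0 0 0 0 0 0.6; 0 0 0 0 0 0 0.6; 0 0 0 0 0 0 0.4; 0 0 0 0 0 0 0.4; 0 0 0 0 0 0 0.4';  python3 -m handwheel '-0.3 0 0 0 0 0 0.4; -0.6 0 0 0 0 0 0.4; -0.8 0 0 0 0 0 0.4; -0.8 0 0 0 0 0 0.4; -0.2 0 0 0 0 0 0.4; 0 0 0 0 0 0 0.5; 0 0 0 0 0 0 0.5'
python3 - <<'E'
from h import *
snap('wrist','w10')
goal([.4933,-.190,.05])
E
```

```text
clock: 16.25
position: [0.6353, 0.13, 0.1153]
ee_rot: [[-0.002, 1.0, 0.001], [0.0, 0.001, -1.0], [-1.0, -0.002, -0.0]]
wrist_force: [0.3, -0.6, 0.6]
grip_width: 0.0511
clock: 16.95
position: [0.635, 0.1299, 0.249]
ee_rot: [[-0.004, 1.0, 0.001], [-0.0, 0.001, -1.0], [-1.0, -0.004, 0.0]]
wrist_force: [-0.0, -0.1, -0.3]
grip_width: 0.0425
turn units [0.0002 0.0001 0.001 ] deg [0.07 0.02 0.34]
shift units if turned first (tool x,y,z) [ 3.953 -2.824  6.396] | now [ 3.972 -2.808  6.391]
t 17.0 pos [0.6345 0.1298 0.2477] w 0.0428 F [ 0.2 -0.  -0.9]
```

View pics/w10.png

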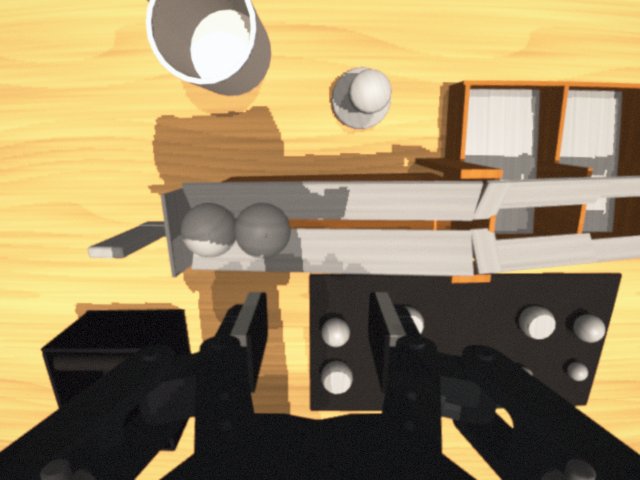

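Both large balls are in the tray. Next is middle ball M2.

```bash
python3 -m handwheel '0 -0.25 0.5 0 0 0.001 0.5; 0 -0.3 0.7 0 0 0 0.5; 0 -0.3 0.7 0 0 0 0.5; 0 -0.3 0.7 0 0 0 0.5; 0 -0.3 0.7 0 0 0 0.5; 0 -0.35 0.7 0 0 0 0.5; 0 -0.35 0.7 0 0 0 0.5; 0 -0.35 0.7 0 0 0 0.5; 0.3 -0.33 0.7 0 0 0 0.5; 0.6 0 0.3 0 0 0 0.5; 0.7 0 0 0 0 0 0.5; 0.7 0 0 0 0 0 0.5; 0.7 0 0 0 0 0 0.5; 0.6 0 0 0 0 0 0.5; 0.2 0 0 0 0 0 0.5; 0 0 0 0 0 0 0.5; 0 0 0 0 0 0 0.5'
python3 - <<'E'
from h import *
snap('wrist','w11')
goal([.4933,-.190,.011])
print(proj('wrist',[.4933,-.19,.022]))
E
```

```text
clock: 18.7
position: [0.4955, -0.1904, 0.0601]
ee_rot: [[0.004, 1.0, 0.001], [-0.0, 0.001, -1.0], [-1.0, 0.004, 0.0]]
wrist_force: [0.1, -0.1, -0.2]
grip_width: 0.043
turn units [ 0.0002  0.0002 -0.0009] deg [ 0.08  0.07 -0.34]
shift units if turned first (tool x,y,z) [ 1.001 -0.058 -0.016] | now [ 1.    -0.063 -0.017]
t 18.75 pos [ 0.4962 -0.1908  0.061 ] w 0.0424 F [-0.1  0.2 -0.3]
(np.float64(316.79231352978564), np.float64(282.8263176059202))
```

View pics/w11.png

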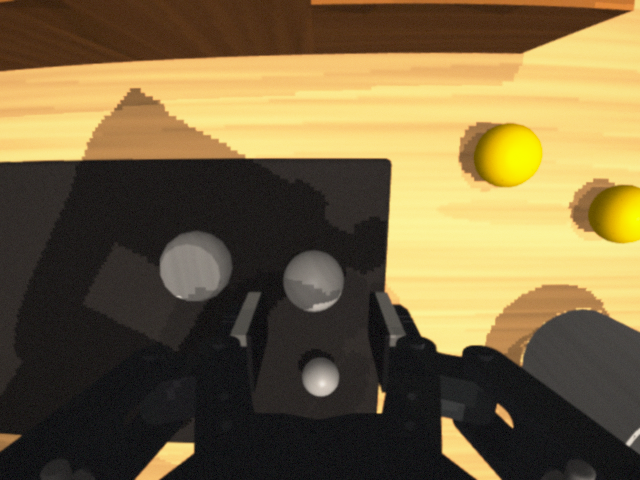

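```bash
python3 -m handwheel '0.4 -0.05 -0.04 0 0 -0.0009 0.5; 0.4 0 0 0 0 0 0.5; 0.2 0 0 0 0 0 0.5; 0 0 0 0 0 0 0.75; 0 0 0 0 0 0 0.75; 0 0 0 0 0 0 0.75; 0 0 0 0 0 0 0.75; -0.4 0 0 0 0 0 0.75; -0.6 0 0 0 0 0 0.75; -0.8 0 0 0 0 0 0.75; -0.8 0 0 0 0 0 0.75; -0.8 0 0 0 0 0 0.75; -0.7 0 0 0 0 0 0.75; 0 0 0 0 0 0 0.75; 0 0 0 0 0 0 0.75'
python3 - <<'E'
from h import *
snap('wrist','w12')
goal([.637,.095,.17])
s=manip.state()
print(proj('wrist',np.array(s['position'])+np.array(s['ee_rot'])@[-.011,0,0]))
E
```

```text
clock: 20.25
position: [0.4936, -0.1886, 0.216]
ee_rot: [[0.001, 1.0, 0.001], [-0.002, 0.001, -1.0], [-1.0, 0.001, 0.002]]
wrist_force: [-0.4, 0.6, -1.6]
grip_width: 0.0287
turn units [ 0.0002 -0.      0.0003] deg [ 0.07 -0.01  0.12]
shift units if turned first (tool x,y,z) [ 0.883  2.884 -5.663] | now [ 0.878  2.893 -5.659]
t 20.3 pos [ 0.4928 -0.1881  0.2142] w 0.0288 F [-0.4 -0.3 -0.2]
(np.float64(318.7136682911336), np.float64(323.78424851841044))
```

View pics/w12.png

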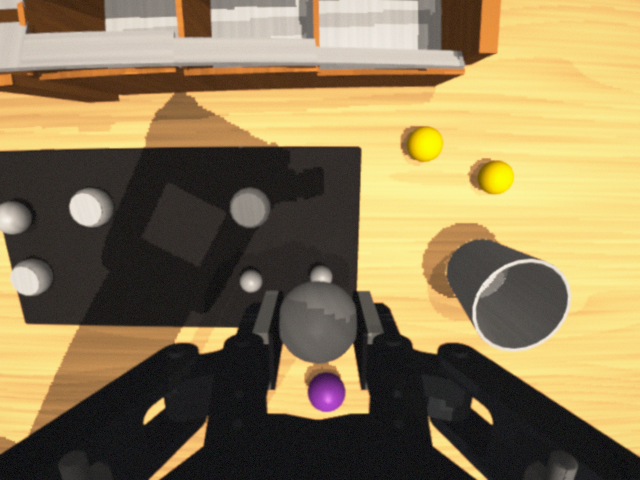

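```bash
python3 -m handwheel '0 0.2 -0.4 0 0 0 0.75; 0 0.35 -0.6 0 0 0 0.75; 0 0.35 -0.65 0 0 0 0.75; 0 0.35 -0.65 0 0 0 0.75; 0 0.35 -0.65 0 0 0 0.75; 0 0.35 -0.65 0 0 0 0.75; 0 0.35 -0.65 0 0 0 0.75; 0 0.35 -0.65 0 0 0 0.75; 0 0.23 -0.66 0 0 0 0.75; 0.4 0 0 0 0 0 0.75; 0.5 0 0 0 0 0 0.75; 0.4 0 0 0 0 0 0.75; 0.2 0 0 0 0 0 0.75; 0 0 0 0 0 0 0.75;  0 0 0 0 0 0 0.75'
python3 - <<'E'
from h import *
goal([.637,.09,.119])
E
```

```text
clock: 21.8
position: [0.6365, 0.0898, 0.139]
ee_rot: [[-0.002, 1.0, 0.001], [0.0, 0.001, -1.0], [-1.0, -0.002, -0.0]]
wrist_force: [-0.4, -0.1, 0.6]
grip_width: 0.029
turn units [ 0.0002 -0.      0.0004] deg [ 0.06 -0.    0.14]
shift units if turned first (tool x,y,z) [ 0.401  0.01  -0.004] | now [ 0.401  0.011 -0.004]
t 21.8 pos [0.6365 0.0898 0.139 ] w 0.029 F [-0.4 -0.1  0.6]
```

```bash
python3 -m handwheel '0.2 0.01 0 0 0 0 0.75; 0.19 0 0 0 0 0 0.75; 0 0 0 0 0 0 0.75; 0 0 0 0 0 0 0.75; 0 0 0 0 0 0 0.52; 0 0 0 0 0 0 0.52; 0 0 0 0 0 0 0.52';  python3 -m handwheel '-0.3 0 0 0 0 0 0.52; -0.6 0 0 0 0 0 0.52; -0.8 0 0 0 0 0 0.52; -0.8 0 0 0 0 0 0.52; -0.2 0 0 0 0 0 0.5; 0 0 0 0 0 0 0.5; 0 0 0 0 0 0 0.5'
python3 - <<'E'
from h import *
snap('wrist','w13')
goal([.4925,.1085,.05])
E
```

```text
clock: 22.5
position: [0.6372, 0.0899, 0.12]
ee_rot: [[-0.001, 1.0, 0.001], [-0.0, 0.001, -1.0], [-1.0, -0.001, 0.0]]
wrist_force: [0.1, -0.3, -0.1]
grip_width: 0.0409
clock: 23.2
position: [0.6367, 0.0899, 0.2537]
ee_rot: [[-0.003, 1.0, 0.001], [-0.0, 0.001, -1.0], [-1.0, -0.003, 0.0]]
wrist_force: [-0.3, -0.2, -1.0]
grip_width: 0.0428
turn units [0.0002 0.     0.0008] deg [0.07 0.   0.3 ]
shift units if turned first (tool x,y,z) [ 4.05  -2.876 -0.372] | now [ 4.065 -2.854 -0.376]
t 23.25 pos [0.6363 0.0899 0.2525] w 0.0427 F [-0.2 -0.1  0.3]
```

View pics/w13.png

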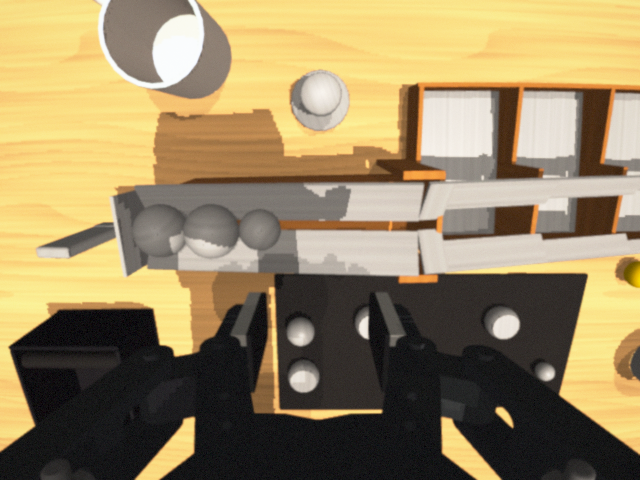

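```bash
python3 -m handwheel '0 -0.4 -0.05 0 0 0.0008 0.5; 0 -0.6 -0.08 0 0 0 0.5; 0 -0.6 -0.08 0 0 0 0.5; 0 -0.6 -0.08 0 0 0 0.5; 0.1 -0.5 -0.08 0 0 0 0.5; 0.5 -0.2 0 0 0 0 0.5; 0.7 0 0 0 0 0 0.5; 0.7 0 0 0 0 0 0.5; 0.7 0 0 0 0 0 0.5; 0.7 0 0 0 0 0 0.5; 0.5 0 0 0 0 0 0.5; 0 0 0 0 0 0 0.5; 0 0 0 0 0 0 0.5'
python3 - <<'E'
from h import *
snap('wrist','w14')
goal([.4925,.1085,.011])
print(proj('wrist',[.4925,.1085,.022]))
E
```

```text
clock: 24.55
position: [0.4916, 0.1082, 0.058]
ee_rot: [[-0.0, 1.0, 0.001], [-0.0, 0.001, -1.0], [-1.0, -0.0, 0.0]]
wrist_force: [0.6, 0.2, 0.6]
grip_width: 0.0422
turn units [ 0.0002 -0.     -0.0005] deg [ 0.07 -0.   -0.18]
shift units if turned first (tool x,y,z) [ 0.973 -0.01  -0.005] | now [ 0.973 -0.013 -0.005]
t 24.6 pos [0.493  0.1083 0.0596] w 0.0431 F [0.3 0.2 0.2]
(np.float64(317.9507899032735), np.float64(279.4173292386523))
```

View pics/w14.png

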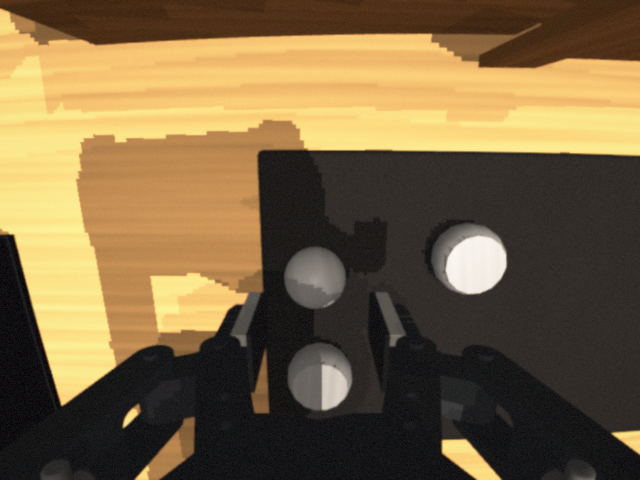

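```bash
python3 -m handwheel '0.4 0 -0.03 0 0 0 0.5; 0.4 0 0 0 0 0 0.5; 0.17 0 0 0 0 0 0.5; 0 0 0 0 0 0 0.75; 0 0 0 0 0 0 0.75; 0 0 0 0 0 0 0.75; 0 0 0 0 0 0 0.75; -0.4 0 0 0 0 0 0.75; -0.6 0 0 0 0 0 0.75; -0.8 0 0 0 0 0 0.75; -0.8 0 0 0 0 0 0.75; -0.8 0 0 0 0 0 0.75; -0.7 0 0 0 0 0 0.75; 0 0 0 0 0 0 0.75; 0 0 0 0 0 0 0.75'
python3 - <<'E'
from h import *
snap('wrist','w15')
goal([.637,.062,.17])
s=manip.state()
print(proj('wrist',np.array(s['position'])+np.array(s['ee_rot'])@[-.011,0,0]))
E
```

```text
clock: 26.1
position: [0.493, 0.1098, 0.2173]
ee_rot: [[0.006, 1.0, 0.001], [0.0, 0.001, -1.0], [-1.0, 0.006, -0.0]]
wrist_force: [-0.1, 0.0, -1.1]
grip_width: 0.0289
turn units [ 0.0002  0.     -0.0004] deg [ 0.07  0.   -0.16]
shift units if turned first (tool x,y,z) [0.91  2.899 0.954] | now [0.918 2.895 0.958]
t 26.15 pos [0.4921 0.1097 0.2155] w 0.0289 F [-0.6 -0.3  0.2]
(np.float64(318.7120314022397), np.float64(323.790001753649))
```

View pics/w15.png

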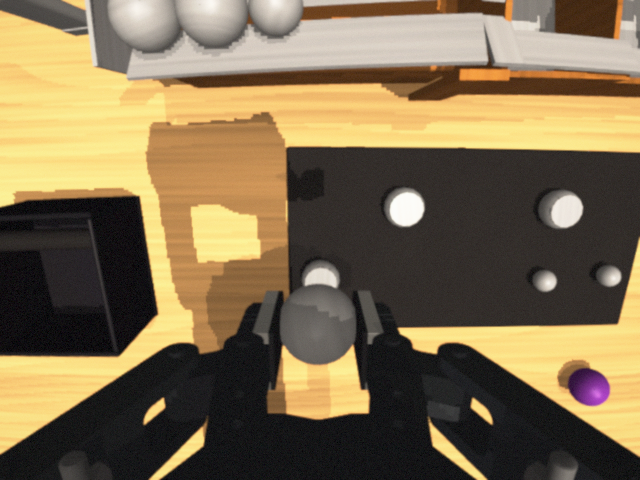

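```bash
python3 -m handwheel '0 0.35 0.15 0 0 0 0.75; 0 0.55 0.2 0 0 0 0.75; 0 0.6 0.2 0 0 0 0.75; 0 0.6 0.2 0 0 0 0.75; 0 0.55 0.2 0 0 0 0.75; 0 0.26 0.04 0 0 0 0.75; 0.4 0 0 0 0 0 0.75; 0.5 0 0 0 0 0 0.75; 0.4 0 0 0 0 0 0.75; 0.2 0 0 0 0 0 0.75; 0 0 0 0 0 0 0.75;  0 0 0 0 0 0 0.75;  0 0 0 0 0 0 0.75'
python3 - <<'E'
from h import *
goal([.6375,.06,.122])
E
```

```text
clock: 27.45
position: [0.639, 0.0604, 0.1428]
ee_rot: [[0.005, 1.0, 0.001], [-0.0, 0.001, -1.0], [-1.0, 0.005, 0.0]]
wrist_force: [0.9, 0.2, -0.1]
grip_width: 0.0289
turn units [ 0.0002  0.     -0.0009] deg [ 0.07  0.   -0.31]
shift units if turned first (tool x,y,z) [ 0.415 -0.03   0.009] | now [ 0.415 -0.032  0.009]
t 27.45 pos [0.639  0.0604 0.1428] w 0.0289 F [ 0.9  0.2 -0.1]
```

```bash
python3 -m handwheel '0.2 -0.03 0 0 0 0 0.75; 0.19 0 0 0 0 0 0.75; 0 0 0 0 0 0 0.75; 0 0 0 0 0 0 0.75; 0 0 0 0 0 0 0.53; 0 0 0 0 0 0 0.53; 0 0 0 0 0 0 0.53';  python3 -m handwheel '-0.3 0 0 0 0 0 0.53; -0.6 0 0 0 0 0 0.53; -0.8 0 0 0 0 0 0.53; -0.8 0 0 0 0 0 0.53; -0.2 0 0 0 0 0 0.5; 0 0 0 0 0 0 0.6; 0 0 0 0 0 0 0.6'
python3 - <<'E'
from h import *
snap('wrist','w16')
goal([.4255,-.1242,.05])
E
```

```text
clock: 28.15
position: [0.6366, 0.0605, 0.1216]
ee_rot: [[0.003, 1.0, 0.001], [0.0, 0.001, -1.0], [-1.0, 0.003, -0.0]]
wrist_force: [0.3, 1.0, -0.3]
grip_width: 0.0401
clock: 28.85
position: [0.6357, 0.0604, 0.2558]
ee_rot: [[0.001, 1.0, 0.001], [-0.0, 0.001, -1.0], [-1.0, 0.001, 0.0]]
wrist_force: [-0.5, -0.4, -1.6]
grip_width: 0.0338
turn units [0.0002 0.     0.0001] deg [0.07 0.   0.02]
shift units if turned first (tool x,y,z) [ 4.092 -4.195  3.692] | now [ 4.093 -4.198  3.687]
t 28.9 pos [0.6353 0.0604 0.2546] w 0.0341 F [-0.2 -1.9 -0.6]
```

View pics/w16.png

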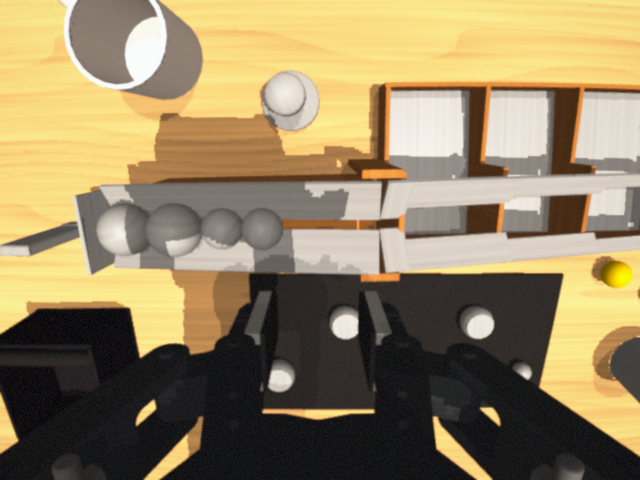

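Four are in the queue. Next is small ball S1.

```bash
python3 -m handwheel '0 -0.4 0.35 0 0 0 0.6; 0 -0.6 0.5 0 0 0 0.6; 0 -0.6 0.55 0 0 0 0.6; 0 -0.6 0.55 0 0 0 0.6; 0 -0.6 0.55 0 0 0 0.6; 0 -0.6 0.55 0 0 0 0.6; 0 -0.5 0.45 0 0 0 0.6; 0.3 -0.3 0.18 0 0 0 0.6; 0.7 0 0 0 0 0 0.6; 0.7 0 0 0 0 0 0.6; 0.7 0 0 0 0 0 0.6; 0.7 0 0 0 0 0 0.6; 0.6 0 0 0 0 0 0.6; 0.2 0 0 0 0 0 0.6; 0 0 0 0 0 0 0.6; 0 0 0 0 0 0 0.6'
python3 - <<'E'
from h import *
snap('wrist','w17')
goal([.4255,-.1242,.0095])
print(proj('wrist',[.4255,-.1242,.017]))
E
```

```text
clock: 30.5
position: [0.4275, -0.124, 0.0617]
ee_rot: [[0.004, 1.0, 0.001], [-0.0, 0.001, -1.0], [-1.0, 0.004, 0.0]]
wrist_force: [-0.3, -0.6, 0.3]
grip_width: 0.0339
turn units [ 0.0002  0.0002 -0.0008] deg [ 0.07  0.06 -0.3 ]
shift units if turned first (tool x,y,z) [ 1.061 -0.053 -0.002] | now [ 1.061 -0.059 -0.003]
t 30.55 pos [ 0.4282 -0.1243  0.0626] w 0.0339 F [ 0.2 -0.2  0.5]
(np.float64(318.0774826897775), np.float64(277.89139891826926))
```

View pics/w17.png

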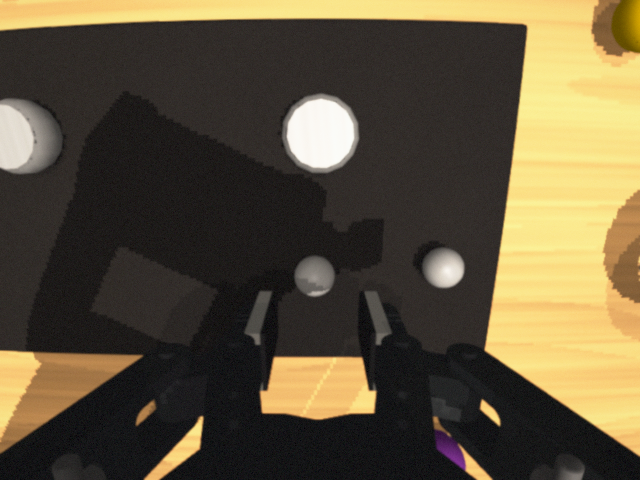

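Ball S1 is at (314,276), about 1.5 mm toward +y of the jaw centre. I'll correct for that and grip.

```bash
python3 -m handwheel '0.4 -0.04 -0.03 0 0 0 0.6; 0.4 0 0 0 0 -0.0008 0.6; 0.25 0 0 0 0 0 0.6; 0 0 0 0 0 0 0.6; 0 0 0 0 0 0 0.88; 0 0 0 0 0 0 0.88; 0 0 0 0 0 0 0.88; 0 0 0 0 0 0 0.88; -0.4 0 0 0 0 0 0.88; -0.6 0 0 0 0 0 0.88; -0.8 0 0 0 0 0 0.88; -0.8 0 0 0 0 0 0.88; -0.8 0 0 0 0 0 0.88; -0.7 0 0 0 0 0 0.88; 0 0 0 0 0 0 0.88; 0 0 0 0 0 0 0.88'
python3 - <<'E'
from h import *
snap('wrist','w18')
goal([.638,.05,.2])
s=manip.state()
print(proj('wrist',np.array(s['position'])+np.array(s['ee_rot'])@[-.0075,0,0]))
E
```

```text
clock: 32.15
position: [0.426, -0.1225, 0.2147]
ee_rot: [[0.0, 1.0, 0.001], [-0.001, 0.001, -1.0], [-1.0, 0.0, 0.001]]
wrist_force: [-0.7, -0.8, -0.4]
grip_width: 0.0184
turn units [ 0.0002 -0.      0.0004] deg [ 0.07 -0.02  0.14]
shift units if turned first (tool x,y,z) [ 0.26   4.254 -3.444] | now [ 0.251  4.259 -3.439]
t 32.2 pos [ 0.4253 -0.1222  0.213 ] w 0.0182 F [ 0.5  0.1 -0.6]
(np.float64(318.6861845664692), np.float64(319.5860143999887))
```

View pics/w18.png

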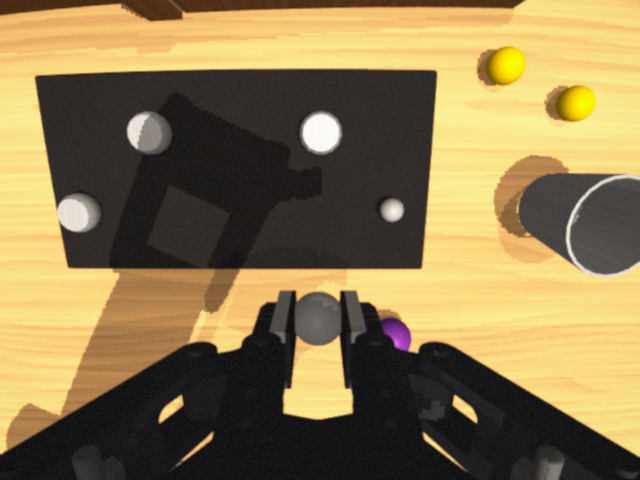

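```bash
python3 -m handwheel '0 0.4 -0.3 0 0 0 0.88; 0 0.55 -0.45 0 0 0 0.88; 0 0.6 -0.5 0 0 0 0.88; 0 0.6 -0.5 0 0 0 0.88; 0 0.6 -0.5 0 0 0 0.88; 0 0.6 -0.5 0 0 0 0.88; 0 0.6 -0.45 0 0 0 0.88; 0 0.3 -0.2 0 0 0 0.88; 0.4 0 0 0 0 0 0.88; 0.5 0 0 0 0 0 0.88; 0.4 0 0 0 0 0 0.88; 0.1 0 0 0 0 0 0.88; 0 0 0 0 0 0 0.88;  0 0 0 0 0 0 0.88;  0 0 0 0 0 0 0.88'
python3 - <<'E'
from h import *
goal([.638,.048,.122])
E
```

```text
clock: 33.7
position: [0.6386, 0.0478, 0.1447]
ee_rot: [[0.0, 1.0, 0.001], [-0.0, 0.001, -1.0], [-1.0, 0.0, 0.0]]
wrist_force: [0.4, 0.4, 1.0]
grip_width: 0.0184
turn units [ 0.0002  0.     -0.0001] deg [ 0.07  0.01 -0.02]
shift units if turned first (tool x,y,z) [ 0.454 -0.012 -0.004] | now [ 0.454 -0.012 -0.004]
t 33.7 pos [0.6386 0.0478 0.1447] w 0.0184 F [0.4 0.4 1. ]
```

```bash
python3 -m handwheel '0.2 0 0 0 0 0 0.88; 0.2 0 0 0 0 0 0.88; 0.05 0 0 0 0 0 0.88; 0 0 0 0 0 0 0.88; 0 0 0 0 0 0 0.88; 0 0 0 0 0 0 0.66; 0 0 0 0 0 0 0.66; 0 0 0 0 0 0 0.66';  python3 -m handwheel '-0.3 0 0 0 0 0 0.66; -0.6 0 0 0 0 0 0.66; -0.8 0 0 0 0 0 0.66; -0.8 0 0 0 0 0 0.66; -0.2 0 0 0 0 0 0.6; 0 0 0 0 0 0 0.6; 0 0 0 0 0 0 0.6'
python3 - <<'E'
from h import *
snap('wrist','w19')
goal([.430,-.194,.05])
E
```

```text
clock: 34.5
position: [0.639, 0.0489, 0.1216]
ee_rot: [[0.002, 1.0, 0.002], [0.002, 0.002, -1.0], [-1.0, 0.002, -0.002]]
wrist_force: [3.7, 3.3, 5.7]
grip_width: 0.0286
clock: 35.2
position: [0.637, 0.0478, 0.2536]
ee_rot: [[-0.005, 1.0, 0.001], [-0.0, 0.001, -1.0], [-1.0, -0.005, 0.0]]
wrist_force: [-0.1, 0.9, 1.2]
grip_width: 0.0339
turn units [0.0002 0.     0.0011] deg [0.06 0.   0.39]
shift units if turned first (tool x,y,z) [ 4.054 -4.133  4.837] | now [ 4.082 -4.111  4.832]
t 35.25 pos [0.6366 0.0478 0.2527] w 0.0342 F [-0.2 -1.1 -0.8]
```

View pics/w19.png

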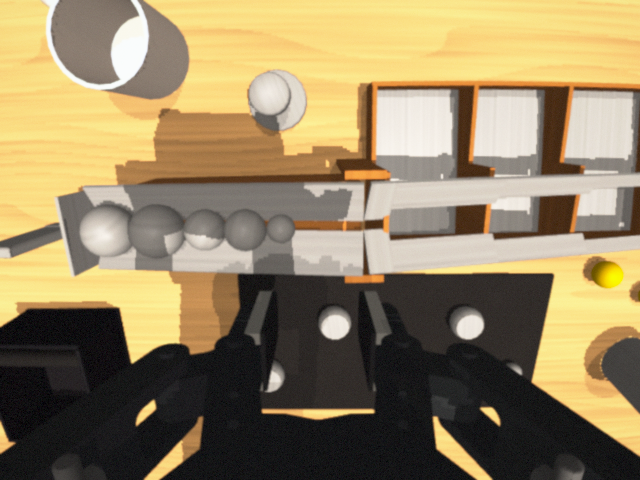

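```bash
python3 -m handwheel '0 -0.35 0.4 0 0 0.001 0.6; 0 -0.5 0.6 0 0 0 0.6; 0 -0.55 0.65 0 0 0 0.6; 0 -0.55 0.65 0 0 0 0.6; 0 -0.55 0.65 0 0 0 0.6; 0 -0.55 0.65 0 0 0 0.6; 0 -0.55 0.65 0 0 0 0.6; 0.1 -0.4 0.4 0 0 0 0.6; 0.4 -0.13 0.2 0 0 0 0.6; 0.7 0 0 0 0 0 0.6; 0.7 0 0 0 0 0 0.6; 0.7 0 0 0 0 0 0.6; 0.7 0 0 0 0 0 0.6; 0.5 0 0 0 0 0 0.6; 0 0 0 0 0 0 0.6; 0 0 0 0 0 0 0.6; 0 0 0 0 0 0 0.6'
python3 - <<'E'
from h import *
snap('wrist','w20')
goal([.430,-.194,.0095])
print(proj('wrist',[.430,-.194,.017]))
E
```

```text
clock: 36.95
position: [0.4334, -0.1953, 0.0661]
ee_rot: [[0.006, 1.0, 0.001], [-0.001, 0.001, -1.0], [-1.0, 0.006, 0.001]]
wrist_force: [-0.0, 0.7, 0.5]
grip_width: 0.0341
turn units [ 0.0002  0.0003 -0.0011] deg [ 0.07  0.09 -0.39]
shift units if turned first (tool x,y,z) [ 1.142 -0.073 -0.03 ] | now [ 1.141 -0.081 -0.032]
t 37.0 pos [ 0.4337 -0.1955  0.0666] w 0.0342 F [ 0.   0.3 -0. ]
(np.float64(315.51177884557325), np.float64(277.0379597082029))
```

View pics/w20.png

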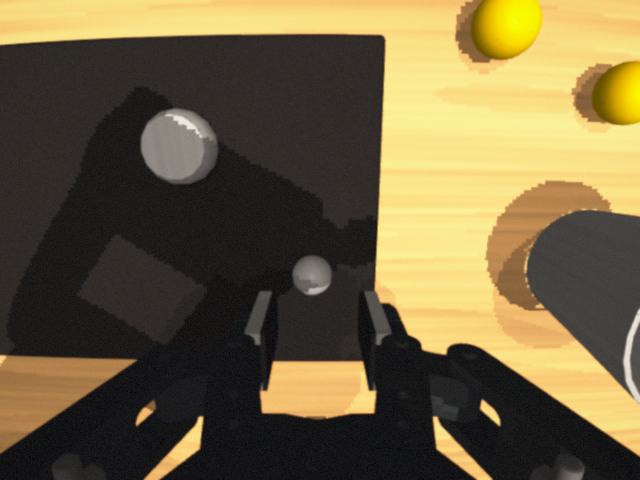

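```bash
python3 -m handwheel '0.4 -0.055 -0.055 0 0 -0.001 0.6; 0.4 0 0 0 0 0 0.6; 0.33 0 0 0 0 0 0.6; 0 0 0 0 0 0 0.6; 0 0 0 0 0 0 0.88; 0 0 0 0 0 0 0.88; 0 0 0 0 0 0 0.88; 0 0 0 0 0 0 0.88; -0.4 0 0 0 0 0 0.88; -0.6 0 0 0 0 0 0.88; -0.8 0 0 0 0 0 0.88; -0.8 0 0 0 0 0 0.88; -0.8 0 0 0 0 0 0.88; -0.7 0 0 0 0 0 0.88; 0 0 0 0 0 0 0.88; 0 0 0 0 0 0 0.88'
python3 - <<'E'
from h import *
snap('wrist','w21')
goal([.639,.034,.2])
s=manip.state()
print(proj('wrist',np.array(s['position'])+np.array(s['ee_rot'])@[-.0075,0,0]))
E
```

```text
clock: 38.6
position: [0.4307, -0.1923, 0.2146]
ee_rot: [[0.0, 1.0, 0.001], [-0.001, 0.001, -1.0], [-1.0, 0.0, 0.001]]
wrist_force: [-0.3, 0.4, -0.3]
grip_width: 0.018
turn units [ 0.0002 -0.0001  0.0004] deg [ 0.07 -0.02  0.13]
shift units if turned first (tool x,y,z) [ 0.258  4.18  -4.518] | now [ 0.25   4.186 -4.512]
t 38.65 pos [ 0.43   -0.1919  0.2129] w 0.0186 F [ 0.2 -0.1 -0.6]
(np.float64(318.6861486888869), np.float64(319.58618190022935))
```

View pics/w21.png

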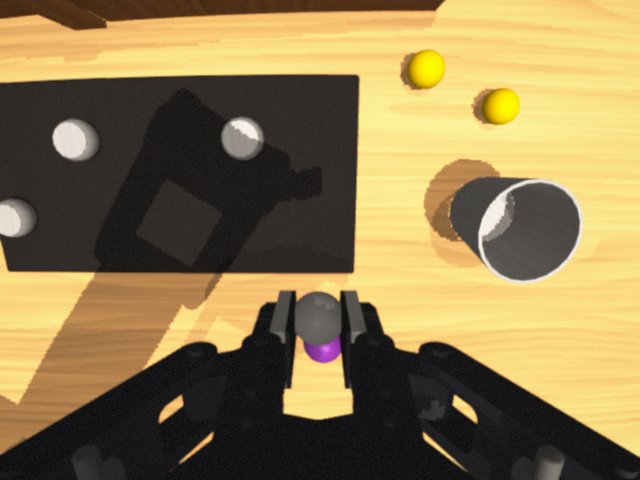

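```bash
python3 -m handwheel '0 0.35 -0.4 0 0 0 0.88; 0 0.5 -0.55 0 0 0 0.88; 0 0.55 -0.6 0 0 0 0.88; 0 0.55 -0.6 0 0 0 0.88; 0 0.55 -0.6 0 0 0 0.88; 0 0.55 -0.6 0 0 0 0.88; 0 0.55 -0.6 0 0 0 0.88; 0 0.4 -0.36 0 0 0 0.88; 0 0.18 -0.15 0 0 0 0.88; 0.4 0 0 0 0 0 0.88; 0.5 0 0 0 0 0 0.88; 0.4 0 0 0 0 0 0.88; 0.1 0 0 0 0 0 0.88; 0 0 0 0 0 0 0.88;  0 0 0 0 0 0 0.88;  0 0 0 0 0 0 0.88'
python3 - <<'E'
from h import *
goal([.639,.031,.127])
snap('wrist','w22')
E
```

```text
clock: 40.25
position: [0.6397, 0.0309, 0.1447]
ee_rot: [[0.001, 1.0, 0.001], [-0.0, 0.001, -1.0], [-1.0, 0.001, 0.0]]
wrist_force: [0.0, -0.9, -0.0]
grip_width: 0.0183
turn units [ 0.0002  0.     -0.0001] deg [ 0.06  0.01 -0.04]
shift units if turned first (tool x,y,z) [ 0.354 -0.015 -0.002] | now [ 0.354 -0.015 -0.002]
t 40.25 pos [0.6397 0.0309 0.1447] w 0.0183 F [ 0.  -0.9 -0. ]
```

View pics/w22.png

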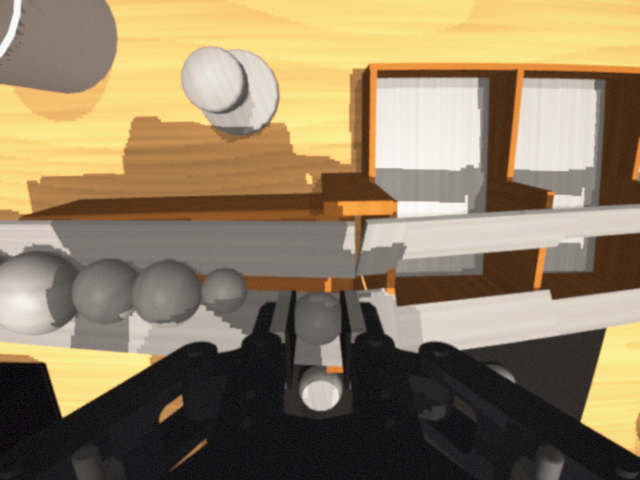

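S1, at (224,291), is clear of the left finger. I'll lower and release S2.

```bash
python3 -m handwheel '0.2 -0.01 0 0 0 0 0.88; 0.14 0 0 0 0 0 0.88; 0 0 0 0 0 0 0.88; 0 0 0 0 0 0 0.88; 0 0 0 0 0 0 0.7; 0 0 0 0 0 0 0.7; 0 0 0 0 0 0 0.67; 0 0 0 0 0 0 0.67; 0 0 0 0 0 0 0.67';  python3 -m handwheel '-0.2 0 0 0 0 0 0.67; -0.4 0 0 0 0 0 0.67; -0.7 0 0 0 0 0 0.67; -0.8 0 0 0 0 0 0.66; -0.4 0 0 0 0 0 0.6; 0 0 0 0 0 0 0.4; 0 0 0 0 0 0 0.4'
python3 - <<'E'
from h import *
snap('wrist','w23')
goal([.4285,.106,.05]); goal([.50,.027,.05])
E
```

```text
clock: 41.2
position: [0.6384, 0.0312, 0.126]
ee_rot: [[-0.002, 1.0, 0.001], [0.0, 0.001, -1.0], [-1.0, -0.002, -0.0]]
wrist_force: [0.2, -0.0, -0.6]
grip_width: 0.0282
clock: 41.9
position: [0.6387, 0.0312, 0.2516]
ee_rot: [[-0.001, 1.0, 0.001], [-0.0, 0.001, -1.0], [-1.0, -0.001, 0.0]]
wrist_force: [0.2, -0.5, -0.3]
grip_width: 0.051
turn units [ 0.0002 -0.      0.0006] deg [ 0.07 -0.01  0.2 ]
shift units if turned first (tool x,y,z) [ 3.998 -4.19  -1.496] | now [ 4.013 -4.174 -1.501]
t 41.95 pos [0.638  0.0312 0.2499] w 0.0511 F [ 0.4 -0.4 -0.2]
turn units [ 0.0002 -0.      0.0006] deg [ 0.07 -0.01  0.2 ]
shift units if turned first (tool x,y,z) [ 3.998 -2.76   0.084] | now [ 4.008 -2.746  0.081]
t 41.95 pos [0.638  0.0312 0.2499] w 0.0511 F [ 0.4 -0.4 -0.2]
```

View pics/w23.png

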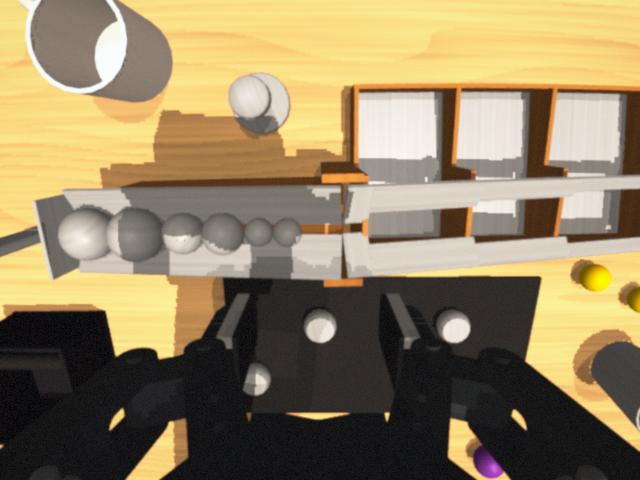

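All six sound balls are queued in the tray. Next is the tab, which needs the jaws along x.

Run:
```python
from h import *
s=manip.state(); print(np.round(s['joint_positions'],3))
goal([.6357,.2667,.25],yaw=np.pi/2)
goal([.6357,.2667,.25],yaw=-np.pi/2)
```

```text
[-0.068  0.077  1.557 -0.     1.512  1.502]
turn units [-0.2498 -0.0005  0.0004] deg [-89.93  -0.17   0.15]
shift units if turned first (tool x,y,z) [-2.00e-03  4.71e+00 -4.60e-02] | now [-1.00e-03 -4.00e-02 -4.71e+00]
t 41.95 pos [0.638  0.0312 0.2499] w 0.0511 F [ 0.4 -0.4 -0.2]
turn units [0.2502 0.0004 0.0005] deg [90.07  0.15  0.17]
shift units if turned first (tool x,y,z) [-2.00e-03 -4.71e+00  4.60e-02] | now [-1.00e-03 -4.00e-02 -4.71e+00]
t 41.95 pos [0.638  0.0312 0.2499] w 0.0511 F [ 0.4 -0.4 -0.2]
```

```bash
python3 -m handwheel '0 0 0 -0.0227 0 0 0.4; 0 0 0 -0.0227 0 0 0.4; 0 0 0 -0.0227 0 0 0.4; 0 0 0 -0.0227 0 0 0.4; 0 0 0 -0.0227 0 0 0.4; 0 0 0 -0.0227 0 0 0.4; 0 0 0 -0.0227 0 0 0.4; 0 0 0 -0.0227 0 0 0.4; 0 0 0 -0.0227 0 0 0.4; 0 0 0 -0.0227 0 0 0.4; 0 0 0 -0.0227 0 0 0.4; 0 0.5 0 0 0 0 0.4; 0 0.7 0 0 0 0 0.4; 0 0.8 0 0 0 0 0.4; 0 0.5 0 0 0 0 0.4; 0 0 0 0 0 0 0.4; 0 0 0 0 0 0 0.4; 0 0 0 0 0 0 0.4'
python3 - <<'E'
from h import *
snap('wrist','w24')
goal([.6357,.2667,.25],yaw=np.pi/2)
print(proj('wrist',[.6357,.2667,.157]),[(np.round(x['pixel'][::-1],1).tolist(),round(x['confidence'],2)) for x in manip.tip_of('tray_tab','wrist')])
E
```

```text
clock: 43.75
position: [0.6383, 0.1552, 0.2496]
ee_rot: [[-0.004, 0.002, 1.0], [-0.001, 1.0, -0.002], [-1.0, -0.001, -0.004]]
wrist_force: [0.3, -0.5, 0.2]
grip_width: 0.051
turn units [-0.0003 -0.0005  0.0001] deg [-0.12 -0.19  0.03]
shift units if turned first (tool x,y,z) [ 1.000e-03  2.234e+00 -5.500e-02] | now [ 0.     2.234 -0.059]
t 43.8 pos [0.6384 0.155  0.2501] w 0.051 F [0.2 0.1 0.8]
(np.float64(312.01366160965154), np.float64(66.46163986442002)) [([310.4, 70.6], 0.94)]
```

View pics/w24.png

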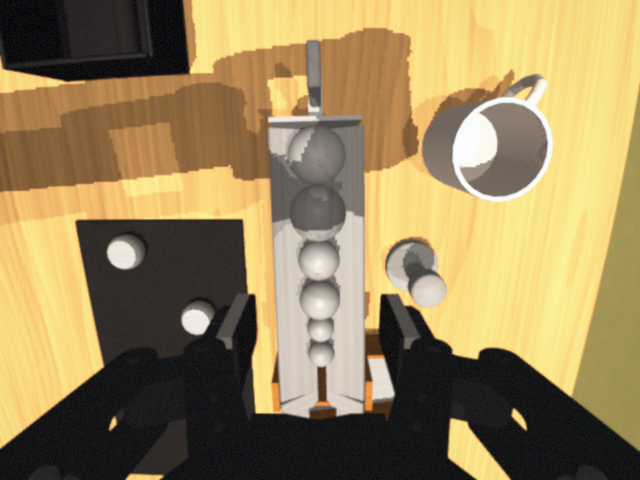

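```bash
python3 -m handwheel '0 0.6 -0.02 0 0 0 0.4; 0 0.7 -0.02 0 0 0 0.4; 0 0.6 -0.02 0 0 0 0.4; 0 0.3 0 0 0 0 0.4; 0.5 0 0 0 0 0 0.4; 0.3 0 0 0 0 0 0.4; 0 0 0 0 0 0 0.4; 0 0 0 0 0 0 0.4; 0 0 0 0 0 0 0.4'
python3 - <<'E'
from h import *
snap('wrist','w25')
goal([.6357,.2655,.138],yaw=np.pi/2)
for d in ((-.004,-.013),(.004,-.013),(.004,.013),(-.004,.013)): print(np.round(proj('wrist',[.6357+d[0],.2675+d[1],.173]),0))
print(proj('wrist',[.6357,.2667,.157]),[(np.round(x['pixel'][::-1],1).tolist(),round(x['confidence'],2)) for x in manip.tip_of('tray_tab','wrist')])
E
```

```text
clock: 44.75
position: [0.6363, 0.2657, 0.2122]
ee_rot: [[-0.0, 0.002, 1.0], [0.0, 1.0, -0.002], [-1.0, 0.0, -0.0]]
wrist_force: [0.3, 0.7, 1.0]
grip_width: 0.0513
turn units [-0.0002  0.     -0.0001] deg [-0.08  0.01 -0.03]
shift units if turned first (tool x,y,z) [ 1.49  -0.006 -0.015] | now [ 1.49  -0.007 -0.015]
t 44.8 pos [0.6364 0.2658 0.2125] w 0.0512 F [-0.4  0.1  1. ]
[308. 296.]
[323. 296.]
[323. 250.]
[307. 250.]
(np.float64(315.26504283961174), np.float64(264.7822981384547)) [([314.3, 271.8], 0.96)]
```

View pics/w25.png

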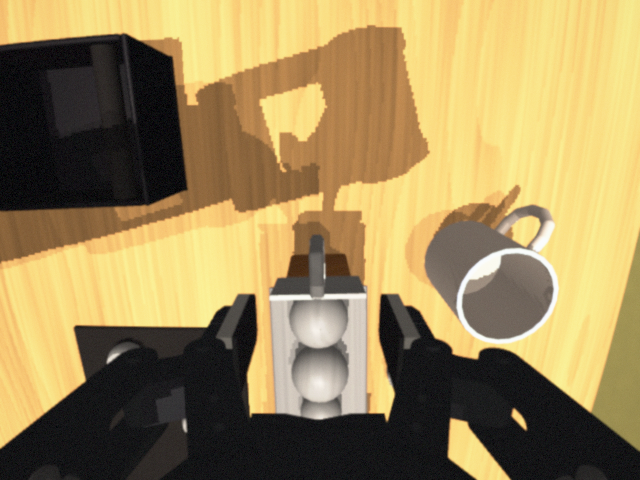

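Tab seen at (318,237–297), centred within about 1 mm of the jaws. I'll descend and grip it.

```bash
python3 -m handwheel '0.4 0 0 0 0 0 0.4; 0.5 0 0 0 0 0 0.4; 0.35 0 0 0 0 0 0.4; 0.2 0 0 0 0 0 0.4; 0 0 0 0 0 0 0.4; 0 0 0 0 0 0 0.95; 0 0 0 0 0 0 0.95; 0 0 0 0 0 0 0.95; 0 0 0 0 0 0 0.95; 0 0 0 0 0 0 0.95; 0 0 0 0 0 0 0.95'
python3 - <<'E'
from h import *
snap('wrist','w26')
goal([.6357,.2655,.138],yaw=np.pi/2)
E
```

```text
clock: 45.95
position: [0.6356, 0.2664, 0.1402]
ee_rot: [[-0.001, -0.001, 1.0], [0.0, 1.0, 0.001], [-1.0, 0.0, -0.001]]
wrist_force: [-4.6, -1.2, 6.4]
grip_width: 0.0072
turn units [ 0.0002 -0.0002 -0.    ] deg [ 0.05 -0.07 -0.  ]
shift units if turned first (tool x,y,z) [ 0.044 -0.018  0.002] | now [ 0.044 -0.018  0.002]
t 46.0 pos [0.6356 0.2664 0.1402] w 0.0067 F [-4.9 -1.5  5.7]
```

View pics/w26.png

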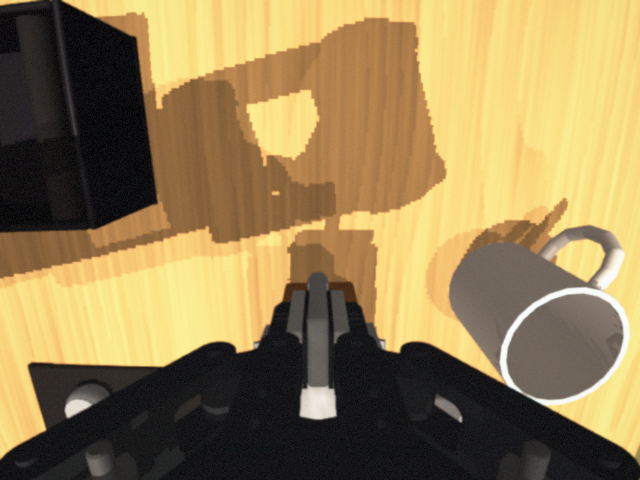

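```bash
python3 -m handwheel '-0.05 -0.005 0 0 0 0.0016 0.95; -0.1 -0.0095 0 0 0 0.0032 0.95; -0.1 -0.0095 0 0 0 0.0032 0.95; -0.1 -0.0095 0 0 0 0.0032 0.95; -0.1 -0.0095 0 0 0 0.0032 0.95; -0.1 -0.0095 0 0 0 0.0032 0.95; -0.05 -0.005 0 0 0 0.0016 0.95; -0.05 -0.005 0 0 0 0.0016 0.95; -0.05 -0.005 0 0 0 0.0016 0.95; -0.05 -0.005 0 0 0 0.0016 0.95; -0.05 -0.005 0 0 0 0.0016 0.95'
python3 - <<'E'
from h import *
goal([.6357,.2655,.138],yaw=np.pi/2)
E
```

```text
clock: 47.1
position: [0.6358, 0.2602, 0.1792]
ee_rot: [[-0.001, 0.0, 1.0], [0.163, 0.987, -0.0], [-0.987, 0.163, -0.001]]
wrist_force: [0.9, 6.3, 0.8]
grip_width: 0.0072
turn units [-0.0001 -0.0001 -0.0261] deg [-0.02 -0.05 -9.41]
shift units if turned first (tool x,y,z) [ 0.825  0.105 -0.002] | now [ 0.831 -0.031 -0.001]
t 47.1 pos [0.6358 0.2602 0.1792] w 0.0072 F [0.9 6.3 0.8]
```

```bash
python3 -m handwheel '-0.05 -0.005 0 0 0 0.0016 0.95; -0.05 -0.005 0 0 0 0.0016 0.95; -0.05 -0.005 0 0 0 0.0016 0.95; -0.05 -0.005 0 0 0 0.0016 0.95; -0.05 -0.005 0 0 0 0.0016 0.95; -0.05 -0.005 0 0 0 0.0016 0.95; -0.05 -0.005 0 0 0 0.0016 0.95; -0.05 -0.005 0 0 0 0.0016 0.95; -0.03 -0.003 0 0 0 0.001 0.95; 0 0 0 0 0 0 0.95; 0 0 0 0 0 0 0.95; 0 0 0 0 0 0 0.95; 0 0 0 0 0 0 0.95; 0 0 0 0 0 0 0.95'
python3 - <<'E'
from h import *
goal([.6357,.2655,.138],yaw=np.pi/2)
snap('top','t2');snap('scene','s2')
t=cv2.imread('pics/top_' if 0 else 'pics/t2.png')[120:230,150:490];s=cv2.imread('pics/s2.png')[250:380,170:480]
cv2.imwrite('pics/c4.png',np.vstack([cv2.resize(t,(680,220)),cv2.resize(s,(680,286))]))
E
```

```text
clock: 48.5
position: [0.636, 0.254, 0.2006]
ee_rot: [[-0.0, 0.0, 1.0], [0.248, 0.969, -0.0], [-0.969, 0.248, -0.0]]
wrist_force: [1.5, 6.0, 2.2]
grip_width: 0.007
turn units [-0.     -0.     -0.0399] deg [-1.000e-02 -1.000e-02 -1.438e+01]
shift units if turned first (tool x,y,z) [ 1.252  0.229 -0.006] | now [ 1.27  -0.089 -0.006]
t 48.5 pos [0.636  0.254  0.2006] w 0.007 F [1.5 6.  2.2]
```

View pics/c4.png

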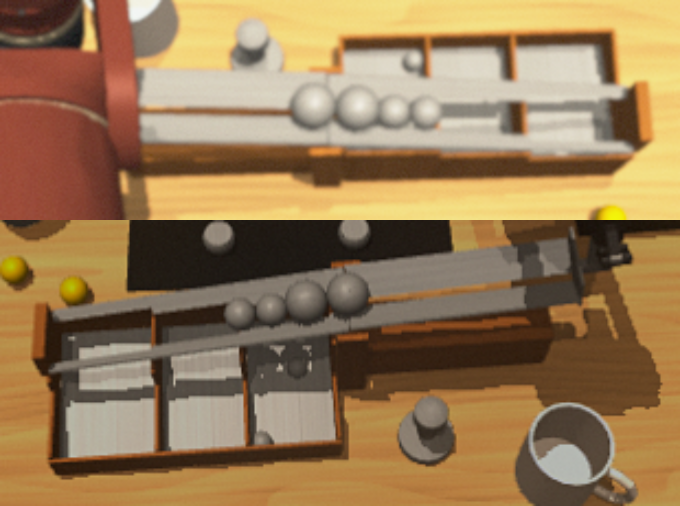

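The smalls have dropped into the first pocket and the other four are rolling. I'll hold and look again.

```bash
python3 -m handwheel '0 0 0 0 0 0 0.95; 0 0 0 0 0 0 0.95; 0 0 0 0 0 0 0.95; 0 0 0 0 0 0 0.95; 0 0 0 0 0 0 0.95; 0 0 0 0 0 0 0.95; 0 0 0 0 0 0 0.95; 0 0 0 0 0 0 0.95; 0 0 0 0 0 0 0.95; 0 0 0 0 0 0 0.95; 0 0 0 0 0 0 0.95; 0 0 0 0 0 0 0.95; 0 0 0 0 0 0 0.95; 0 0 0 0 0 0 0.95; 0 0 0 0 0 0 0.95'
python3 - <<'E'
from h import *
goal([.6357,.2655,.138],yaw=np.pi/2)
snap('top','t3');snap('scene','s3')
t=cv2.imread('pics/top_' if 0 else 'pics/t3.png')[120:230,150:490];s=cv2.imread('pics/s3.png')[250:380,170:480]
cv2.imwrite('pics/c5.png',np.vstack([cv2.resize(t,(680,220)),cv2.resize(s,(680,286))]))
E
```

```text
clock: 50.1
position: [0.636, 0.254, 0.2006]
ee_rot: [[-0.0, 0.0, 1.0], [0.248, 0.969, -0.0], [-0.969, 0.248, -0.0]]
wrist_force: [0.2, 5.6, 3.0]
grip_width: 0.007
turn units [-0.   -0.   -0.04] deg [-2.000e-02 -1.000e-02 -1.438e+01]
shift units if turned first (tool x,y,z) [ 1.253  0.229 -0.006] | now [ 1.271 -0.089 -0.006]
t 50.1 pos [0.636  0.254  0.2006] w 0.007 F [0.2 5.6 3. ]
```

View pics/c5.png

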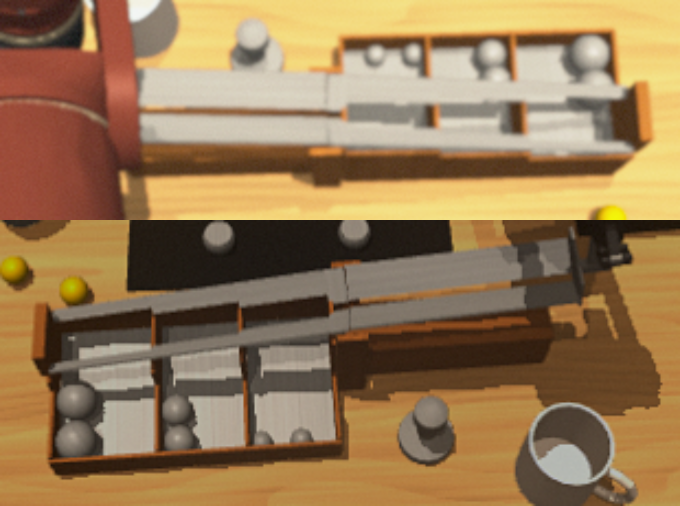

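All six are sorted, two in each pocket. Now I'll lower the tray.

```bash
python3 -m handwheel '0.05 0.005 0 0 0 -0.0016 0.95; 0.1 0.0095 0 0 0 -0.0032 0.95; 0.1 0.0095 0 0 0 -0.0032 0.95; 0.1 0.0095 0 0 0 -0.0032 0.95; 0.1 0.0095 0 0 0 -0.0032 0.95; 0.1 0.0095 0 0 0 -0.0032 0.95; 0.1 0.0095 0 0 0 -0.0032 0.95; 0.1 0.0095 0 0 0 -0.0032 0.95; 0.1 0.0095 0 0 0 -0.0032 0.95; 0.1 0.0095 0 0 0 -0.0032 0.95; 0.1 0.0095 0 0 0 -0.0032 0.95; 0.1 0.0095 0 0 0 -0.0032 0.95; 0.06 0.005 0 0 0 -0.002 0.95; 0 0 0 0 0 0 0.95; 0 0 0 0 0 0 0.95'
python3 - <<'E'
from h import *
goal([.6357,.2664,.1402],yaw=np.pi/2)
E
```

```text
clock: 51.7
position: [0.6356, 0.2665, 0.1402]
ee_rot: [[-0.002, 0.001, 1.0], [0.003, 1.0, -0.001], [-1.0, 0.003, -0.002]]
wrist_force: [-3.8, 0.6, 4.8]
grip_width: 0.0071
turn units [-0.0001 -0.0003 -0.0004] deg [-0.04 -0.12 -0.15]
shift units if turned first (tool x,y,z) [ 0.001 -0.002  0.002] | now [ 0.001 -0.002  0.002]
t 51.7 pos [0.6356 0.2665 0.1402] w 0.0071 F [-3.8  0.6  4.8]
```

Released the tab next: open, rise, and turn back to jaws along y.

```bash
python3 -m handwheel '0 0 0 0 0 0 0.6; 0 0 0 0 0 0 0.6; 0 0 0 0 0 0 0.6; 0 0 0 0 0 0 0.6; -0.4 0 0 0 0 0 0.4; -0.7 0 0 0 0 0 0.4; -0.7 0 0 0 0 0 0.4; -0.5 0 0 0 0 0 0.4; 0 0 0 0 0 0 0.4; 0 0 0 0 0 0 0.4'; python3 -m handwheel '0 0 0 0.0227 0 0 0.4; 0 0 0 0.0227 0 0 0.4; 0 0 0 0.0227 0 0 0.4; 0 0 0 0.0227 0 0 0.4; 0 0 0 0.0227 0 0 0.4; 0 0 0 0.0227 0 0 0.4; 0 0 0 0.0227 0 0 0.4; 0 0 0 0.0227 0 0 0.4; 0 0 0 0.0227 0 0 0.4; 0 0 0 0.0227 0 0 0.4; 0 0 0 0.0227 0 0 0.4; 0 0 0 0 0 0 0.4; 0 0 0 0 0 0 0.4'
python3 - <<'E'
from h import *
snap('wrist','w30')
goal([.4285,.106,.25])
goal([.437,.344,.25])
E
```

```text
clock: 52.7
position: [0.636, 0.2664, 0.2551]
ee_rot: [[-0.001, 0.001, 1.0], [0.004, 1.0, -0.001], [-1.0, 0.004, -0.001]]
wrist_force: [-0.1, 0.4, -0.3]
grip_width: 0.0509
clock: 54.0
position: [0.6351, 0.2662, 0.2527]
ee_rot: [[-0.005, 1.0, 0.004], [0.003, 0.004, -1.0], [-1.0, -0.005, -0.003]]
wrist_force: [0.7, -0.4, 0.1]
grip_width: 0.0512
turn units [ 0.0006 -0.0005  0.0007] deg [ 0.2  -0.18  0.24]
shift units if turned first (tool x,y,z) [ 0.062 -4.135  3.205] | now [ 0.069 -4.146  3.19 ]
t 54.05 pos [0.6352 0.2662 0.2531] w 0.0513 F [-0.7  0.   0. ]
turn units [ 0.0006 -0.0005  0.0007] deg [ 0.2  -0.18  0.24]
shift units if turned first (tool x,y,z) [ 0.062 -3.965 -1.555] | now [ 0.083 -3.959 -1.569]
t 54.05 pos [0.6352 0.2662 0.2531] w 0.0513 F [-0.7  0.   0. ]
```

View pics/w30.png

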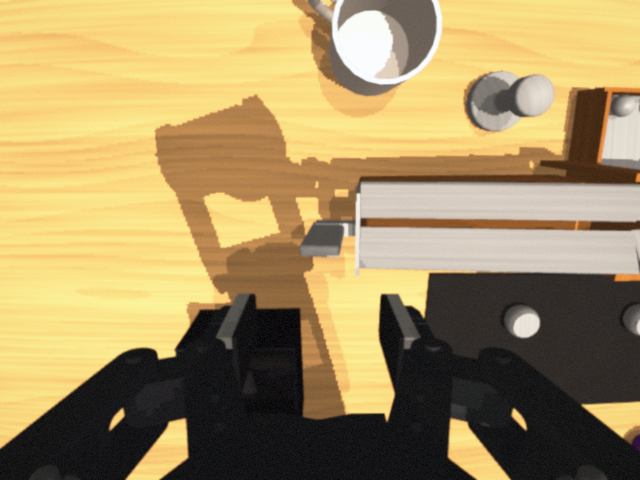

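```bash
python3 -m handwheel '0 -0.4 0.3 0 0 0 0.3; 0 -0.6 0.45 0 0 0 0.3; 0 -0.6 0.5 0 0 0 0.3; 0 -0.6 0.5 0 0 0 0.3; 0 -0.6 0.5 0 0 0 0.3; 0 -0.6 0.5 0 0 0 0.3; 0 -0.5 0.4 0 0 0 0.3; 0 -0.25 0.05 0 0 0 0.3; 0.5 0 0 0 0 0 0.3; 0 0 0 0 0 0 0.3; 0 0 0 0 0 0 0.3; 0 0 0 0 0 0 0.3'
python3 - <<'E'
from h import *
snap('wrist','w31')
goal([.4285,.106,.011])
for P in ([.4284,.106,.017],[.5,.0265,.017]): print(proj('wrist',P))
E
```

```text
clock: 55.25
position: [0.4289, 0.1064, 0.2303]
ee_rot: [[-0.001, 1.0, 0.002], [0.004, 0.002, -1.0], [-1.0, -0.001, -0.004]]
wrist_force: [-0.0, 0.1, 0.6]
grip_width: 0.0596
turn units [ 0.0003 -0.0006  0.0001] deg [ 0.11 -0.22  0.04]
shift units if turned first (tool x,y,z) [ 4.39  -0.011  0.009] | now [ 4.39  -0.008  0.026]
t 55.3 pos [0.429  0.1064 0.2305] w 0.0599 F [ 0.2 -0.7  0.4]
(np.float64(319.250781683067), np.float64(211.9397988411593))
(np.float64(404.3956015549602), np.float64(137.1166921672244))
```

View pics/w31.png

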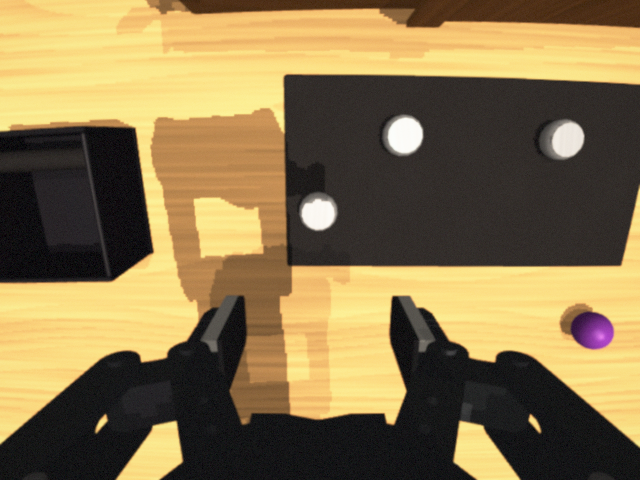

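Duds are unmoved at (318,212), (403,135) and (562,139). I'll grip dud3 and estimate the box from the top view.

```bash
python3 -m handwheel '0.5 -0.01 0.01 0 0 0 0.3; 0.7 0 0 0 0 0 0.3; 0.7 0 0 0 0 0 0.3; 0.7 0 0 0 0 0 0.3; 0.7 0 0 0 0 0 0.3; 0.5 0 0 0 0 0 0.3; 0.35 0 0 0 0 0 0.3; 0.2 0 0 0 0 0 0.3; 0 0 0 0 0 0 0.3; 0 0 0 0 0 0 0.3'
python3 - <<'E'
from h import *
goal([.4284,.106,.0095])
for c in [(107,251),(103,319),(166,251),(167,318)]: print(np.round(at('top',*c,.085),3))
t=cv2.imread('pics/top0.png')[235:335,90:200]; cv2.imwrite('pics/c6.png',cv2.resize(t,None,fx=6,fy=6,interpolation=cv2.INTER_CUBIC))
E
```

```text
clock: 56.3
position: [0.4285, 0.1067, 0.013]
ee_rot: [[-0.0, 1.0, 0.001], [0.004, 0.001, -1.0], [-1.0, -0.0, -0.004]]
wrist_force: [-0.8, -0.5, 0.9]
grip_width: 0.0601
turn units [ 0.0002 -0.0006  0.0001] deg [ 0.08 -0.22  0.02]
shift units if turned first (tool x,y,z) [ 0.07  -0.003  0.015] | now [ 0.07  -0.003  0.015]
t 56.3 pos [0.4285 0.1067 0.013 ] w 0.0601 F [-0.8 -0.5  0.9]
[0.504 0.403 0.085]
[0.377 0.399 0.085]
[0.503 0.292 0.085]
[0.378 0.282 0.085]
```

View pics/c6.png

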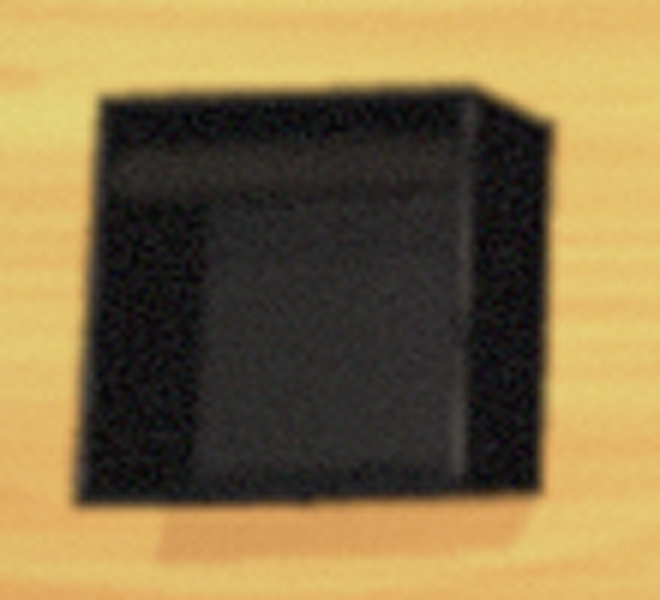

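```bash
python3 -m handwheel '0.06 0 0.01 0 0 0 0.3; 0 0 0 0 0 0 0.68; 0 0 0 0 0 0 0.68; 0 0 0 0 0 0 0.68; 0 0 0 0 0 0 0.68; 0 0 0 0 0 0 0.68; -0.4 0 0 0 0 0 0.68; -0.6 0 0 0 0 0 0.68; -0.7 0 0 0 0 0 0.68; -0.7 0 0 0 0 0 0.68; -0.5 0 0 0 0 0 0.68; 0 0 0 0 0 0 0.68; 0 0 0 0 0 0 0.68'
python3 - <<'E'
from h import *
snap('wrist','w32')
goal([.427,.335,.06])
E
```

```text
clock: 57.6
position: [0.4278, 0.1056, 0.1539]
ee_rot: [[-0.001, 1.0, 0.001], [0.004, 0.001, -1.0], [-1.0, -0.001, -0.004]]
wrist_force: [0.5, -0.3, -0.8]
grip_width: 0.0346
turn units [ 0.0002 -0.0006  0.0006] deg [ 0.07 -0.21  0.22]
shift units if turned first (tool x,y,z) [ 1.853e+00  1.000e-03 -4.590e+00] | now [ 1.87   0.014 -4.583]
t 57.65 pos [0.4269 0.1055 0.1526] w 0.0345 F [ 0.2 -0.5 -1.4]
```

View pics/w32.png

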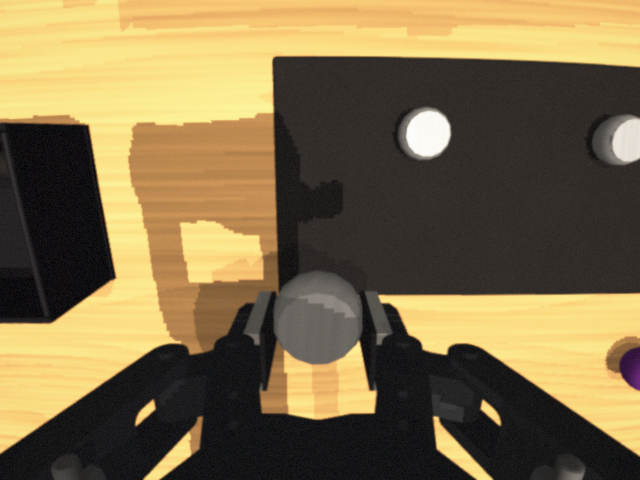

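```bash
python3 -m handwheel '-0.2 0 -0.4 0 0 0 0.68; 0 0 -0.6 0 0 0 0.68; 0 0 -0.7 0 0 0 0.68; 0 0 -0.7 0 0 0 0.68; 0 0 -0.7 0 0 0 0.68; 0 0 -0.7 0 0 0 0.68; 0 0 -0.5 0 0 0 0.68; 0 0 -0.28 0 0 0 0.68; 0 0 0 0 0 0 0.68; 0 0 0 0 0 0 0.68; 0 0 0 0 0 0 0.68'
python3 - <<'E'
from h import *
snap('wrist','w33')
goal([.427,.335,.06])
E
```

```text
clock: 58.75
position: [0.4274, 0.3334, 0.1643]
ee_rot: [[-0.003, 1.0, 0.0], [0.003, 0.0, -1.0], [-1.0, -0.003, -0.003]]
wrist_force: [-0.6, -0.5, -0.1]
grip_width: 0.0345
turn units [-0.     -0.0005  0.0003] deg [-0.01 -0.19  0.13]
shift units if turned first (tool x,y,z) [ 2.091 -0.011 -0.032] | now [ 2.091 -0.007 -0.025]
t 58.8 pos [0.4276 0.3334 0.1646] w 0.0347 F [-0.8  0.  -0.8]
```

View pics/w33.png

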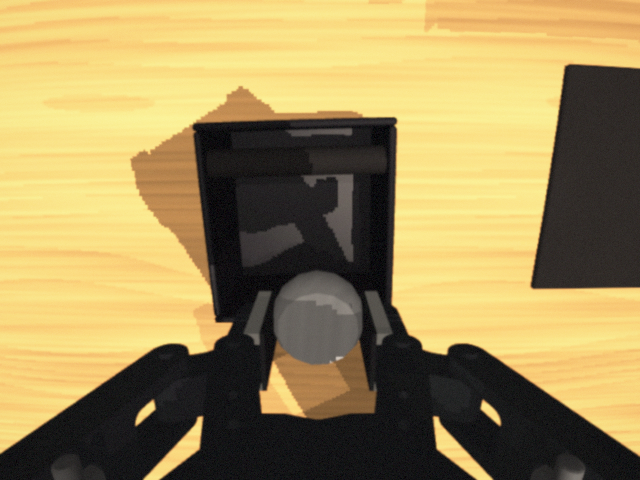

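Run:
```python
from h import *
for c in [(195,122),(396,120),(217,319),(390,305)]: print(np.round(at('wrist',*c,.085),3))
```

```text
[0.508 0.405 0.085]
[0.508 0.289 0.085]
[0.381 0.402 0.085]
[0.391 0.286 0.085]
```

```bash
python3 -m handwheel '0.4 0.03 -0.1 0 0 0 0.68; 0.6 0 0 0 0 0 0.68; 0.6 0 0 0 0 0 0.68; 0.4 0 0 0 0 0 0.68; 0.1 0 0 0 0 0 0.68; 0 0 0 0 0 0 0.68; 0 0 0 0 0 0 0.4; 0 0 0 0 0 0 0.4; 0 0 0 0 0 0 0.4; 0 0 0 0 0 0 0.4; -0.4 0 0 0 0 0 0.4; -0.7 0 0 0 0 0 0.4; -0.7 0 0 0 0 0 0.4; -0.7 0 0 0 0 0 0.4; -0.7 0 0 0 0 0 0.4; 0 0 0 0 0 0 0.3; 0 0 0 0 0 0 0.3'
python3 - <<'E'
from h import *
snap('wrist','w34')
goal([.5,.027,.22])
E
```

```text
clock: 60.5
position: [0.4296, 0.3397, 0.2213]
ee_rot: [[0.001, 1.0, 0.001], [0.005, 0.001, -1.0], [-1.0, 0.001, -0.005]]
wrist_force: [-0.1, -0.3, -0.7]
grip_width: 0.0597
turn units [ 0.0002 -0.0006  0.0004] deg [ 0.08 -0.2   0.13]
shift units if turned first (tool x,y,z) [-0.011  1.424  6.244] | now [-0.036  1.415  6.246]
t 60.55 pos [0.4288 0.3392 0.2195] w 0.0599 F [-0.9 -0.1 -0.6]
```

View pics/w34.png

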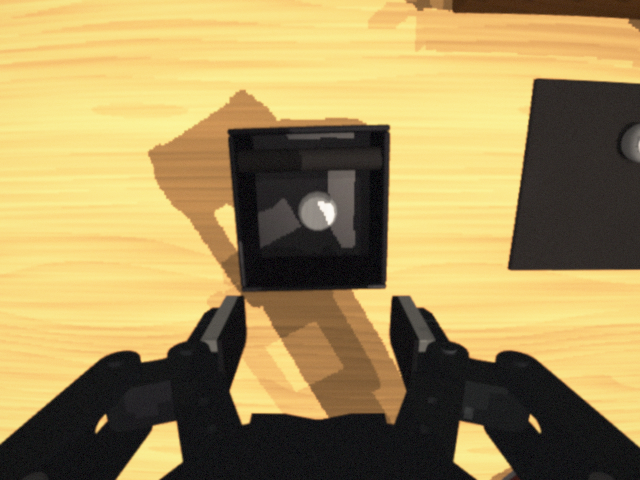

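Dud3 lies in the box at (318,212). Next is dud1.

```bash
python3 -m handwheel '0 0.1 0.4 0 0 0 0.3; 0 0.15 0.6 0 0 0 0.3; 0 0.15 0.7 0 0 0 0.3; 0 0.18 0.75 0 0 0 0.3; 0 0.18 0.75 0 0 0 0.3; 0 0.18 0.75 0 0 0 0.3; 0 0.18 0.75 0 0 0 0.3; 0 0.15 0.7 0 0 0 0.3; 0.3 0.15 0.5 0 0 0 0.3; 0.6 0 0.34 0 0 0 0.3; 0.7 0 0 0 0 0 0.3; 0.7 0 0 0 0 0 0.3; 0.7 0 0 0 0 0 0.3; 0 0 0 0 0 0 0.3; 0 0 0 0 0 0 0.3; 0 0 0 0 0 0 0.3'
python3 - <<'E'
from h import *
snap('wrist','w35')
goal([.5005,.027,.0095])
print(proj('wrist',[.5005,.027,.017]),proj('wrist',[.5005,.027,.028]))
E
```

```text
clock: 62.15
position: [0.5013, 0.028, 0.0702]
ee_rot: [[0.001, 1.0, 0.001], [0.004, 0.001, -1.0], [-1.0, 0.001, -0.004]]
wrist_force: [0.6, -0.3, 0.1]
grip_width: 0.0596
turn units [ 0.0002 -0.0005 -0.0003] deg [ 0.08 -0.19 -0.1 ]
shift units if turned first (tool x,y,z) [ 1.225 -0.026  0.018] | now [ 1.225 -0.028  0.022]
t 62.2 pos [0.5018 0.0279 0.0708] w 0.0594 F [-0.4  0.7  0.9]
(np.float64(320.24617266553827), np.float64(270.0095215670792)) (np.float64(320.3245197683375), np.float64(277.1522284371842))
```

View pics/w35.png

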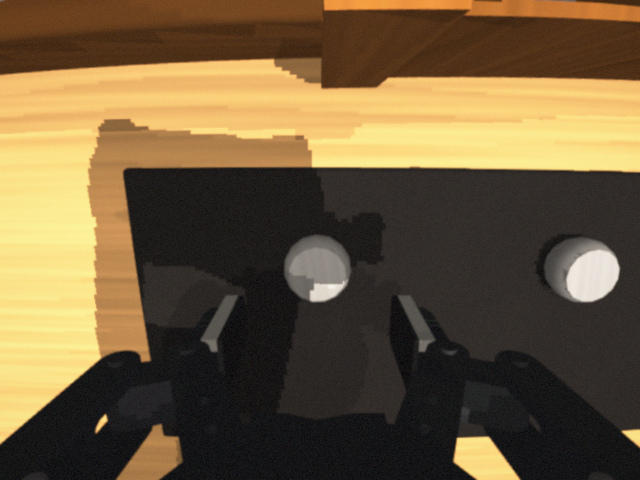

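Dud1 is at (318,269), where predicted. I'll descend and grip.

```bash
python3 -m handwheel '0.5 -0.02 0 0 0 0 0.3; 0.4 0 0 0 0 0 0.3; 0.3 0 0 0 0 0 0.3; 0 0 0 0 0 0 0.3; 0 0 0 0 0 0 0.68; 0 0 0 0 0 0 0.68; 0 0 0 0 0 0 0.68; 0 0 0 0 0 0 0.68; 0 0 0 0 0 0 0.68; -0.4 0 0 0 0 0 0.68; -0.6 0 0 0 0 0 0.68; -0.8 0 0 0 0 0 0.68; -0.8 0 0 0 0 0 0.68; -0.6 0 0 0 0 0 0.68; 0 0 0 0 0 0 0.68; 0 0 0 0 0 0 0.68'
python3 - <<'E'
from h import *
goal([.429,.347,.165])
E
```

```text
clock: 63.8
position: [0.4998, 0.0276, 0.1695]
ee_rot: [[0.0, 1.0, 0.001], [0.004, 0.001, -1.0], [-1.0, 0.0, -0.004]]
wrist_force: [0.1, 0.1, -0.9]
grip_width: 0.0344
turn units [ 0.0002 -0.0006 -0.0001] deg [ 0.07 -0.21 -0.02]
shift units if turned first (tool x,y,z) [ 0.091 -1.416 -6.389] | now [ 0.113 -1.408 -6.39 ]
t 63.8 pos [0.4998 0.0276 0.1695] w 0.0344 F [ 0.1  0.1 -0.9]
```

```bash
python3 -m handwheel '0 -0.1 -0.4 0 0 0 0.68; 0 -0.15 -0.6 0 0 0 0.68; 0 -0.17 -0.75 0 0 0 0.68; 0 -0.17 -0.75 0 0 0 0.68; 0 -0.17 -0.75 0 0 0 0.68; 0 -0.17 -0.75 0 0 0 0.68; 0 -0.17 -0.75 0 0 0 0.68; 0 -0.17 -0.7 0 0 0 0.68; 0 -0.1 -0.5 0 0 0 0.68; 0 -0.04 -0.42 0 0 0 0.68; 0 0 0 0 0 0 0.68; 0 0 0 0 0 0 0.68; 0 0 0 0 0 0 0.68'
python3 - <<'E'
from h import *
snap('wrist','w36')
goal([.429,.347,.065])
E
```

```text
clock: 65.1
position: [0.4281, 0.3449, 0.1686]
ee_rot: [[-0.004, 1.0, 0.0], [0.002, 0.0, -1.0], [-1.0, -0.004, -0.002]]
wrist_force: [-0.2, -0.8, 0.5]
grip_width: 0.0346
turn units [ 0.     -0.0004  0.0005] deg [ 0.01 -0.16  0.17]
shift units if turned first (tool x,y,z) [ 2.081  0.012 -0.042] | now [ 2.081  0.019 -0.036]
t 65.15 pos [0.4284 0.3449 0.169 ] w 0.035 F [-0.2 -0.6 -0. ]
```

View pics/w36.png

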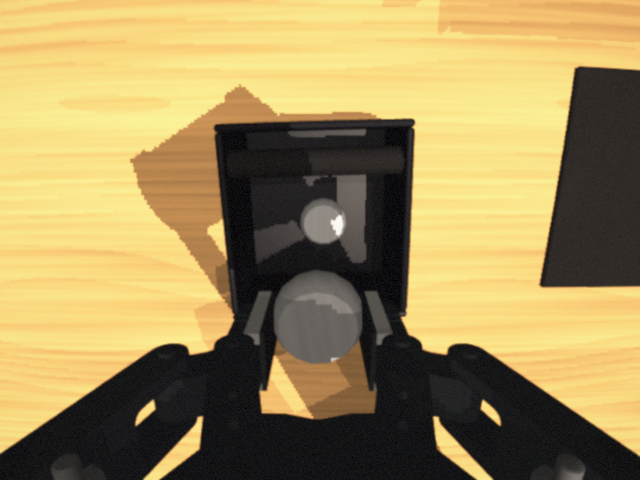

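```bash
python3 -m handwheel '0.4 0.01 -0.1 0 0 0 0.68; 0.6 0 0 0 0 0 0.68; 0.6 0 0 0 0 0 0.68; 0.4 0 0 0 0 0 0.68; 0.05 0 0 0 0 0 0.68; 0 0 0 0 0 0 0.68; 0 0 0 0 0 0 0.42; 0 0 0 0 0 0 0.42; 0 0 0 0 0 0 0.42; 0 0 0 0 0 0 0.42; -0.4 0 0 0 0 0 0.42; -0.7 0 0 0 0 0 0.4; -0.7 0 0 0 0 0 0.4; -0.7 0 0 0 0 0 0.4; -0.6 0 0 0 0 0 0.4; 0 0 0 0 0 0 0.3; 0 0 0 0 0 0 0.3'
python3 - <<'E'
from h import *
snap('wrist','w37')
goal([.4995,-.127,.22])
E
```

```text
clock: 66.85
position: [0.4294, 0.3511, 0.2235]
ee_rot: [[-0.0, 1.0, 0.001], [0.005, 0.001, -1.0], [-1.0, -0.0, -0.005]]
wrist_force: [0.1, 0.6, -0.8]
grip_width: 0.0602
turn units [ 0.0002 -0.0005  0.0004] deg [ 0.08 -0.19  0.14]
shift units if turned first (tool x,y,z) [0.036 1.415 9.553] | now [1.000e-03 1.402e+00 9.555e+00]
t 66.9 pos [0.4288 0.3507 0.2218] w 0.0599 F [ 0.3 -0.6  0.4]
```

View pics/w37.png

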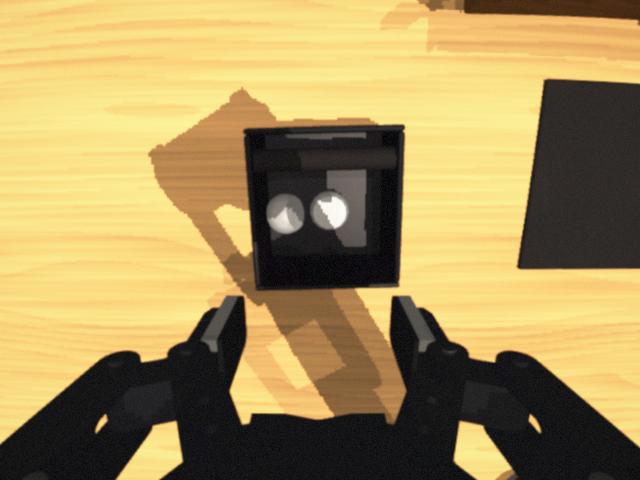

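Two duds now lie in the box, at (285,214) and (330,211). The last is dud2, at about (0.4995, -0.127).

```bash
python3 -m handwheel '0 0.05 0.5 0 0 0 0.3; 0 0.1 0.75 0 0 0 0.3; 0 0.12 0.8 0 0 0 0.3; 0 0.12 0.8 0 0 0 0.3; 0 0.12 0.8 0 0 0 0.3; 0 0.12 0.8 0 0 0 0.3; 0 0.12 0.8 0 0 0 0.3; 0 0.12 0.8 0 0 0 0.3; 0 0.12 0.8 0 0 0 0.3; 0 0.12 0.8 0 0 0 0.3; 0 0.12 0.8 0 0 0 0.3; 0 0.12 0.7 0 0 0 0.3; 0.3 0.12 0.4 0 0 0 0.3; 0.7 0.05 0 0 0 0 0.3; 0.7 0 0 0 0 0 0.3; 0.7 0 0 0 0 0 0.3; 0.6 0 0 0 0 0 0.3; 0 0 0 0 0 0 0.3; 0 0 0 0 0 0 0.3; 0 0 0 0 0 0 0.3'
python3 - <<'E'
from h import *
snap('wrist','w38')
goal([.4995,-.127,.0095])
print(proj('wrist',[.4995,-.127,.017]))
E
```

```text
clock: 68.9
position: [0.5064, -0.1264, 0.072]
ee_rot: [[0.0, 1.0, 0.001], [0.003, 0.001, -1.0], [-1.0, 0.0, -0.003]]
wrist_force: [0.1, 0.4, 0.6]
grip_width: 0.0601
turn units [ 0.0002 -0.0004 -0.0002] deg [ 0.08 -0.14 -0.07]
shift units if turned first (tool x,y,z) [ 1.26  -0.145  0.01 ] | now [ 1.26  -0.147  0.012]
t 68.95 pos [ 0.5068 -0.1265  0.0725] w 0.0599 F [-0.1 -0.1 -0. ]
(np.float64(319.38347213390364), np.float64(278.60534449295784))
```

View pics/w38.png

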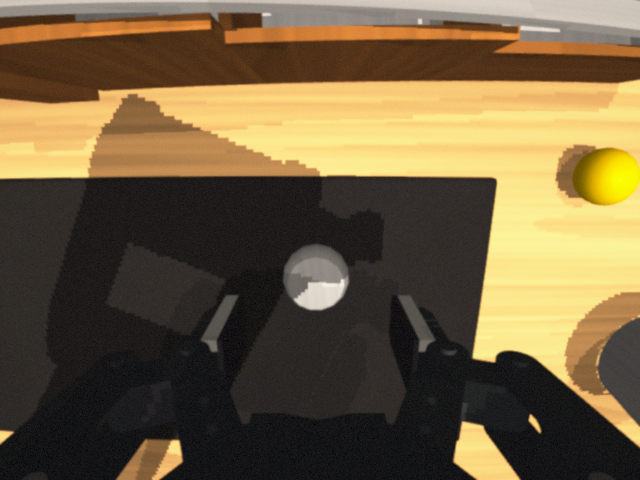

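Dud2 is at (316,277), as predicted. I'll grip it.

```bash
python3 -m handwheel '0.5 -0.14 -0.02 0 0 0 0.3; 0.4 0 0 0 0 0 0.3; 0.34 0 0 0 0 0 0.3; 0 0 0 0 0 0 0.3; 0 0 0 0 0 0 0.68; 0 0 0 0 0 0 0.68; 0 0 0 0 0 0 0.68; 0 0 0 0 0 0 0.68; 0 0 0 0 0 0 0.68; -0.4 0 0 0 0 0 0.68; -0.6 0 0 0 0 0 0.68; -0.8 0 0 0 0 0 0.68; -0.8 0 0 0 0 0 0.68; -0.6 0 0 0 0 0 0.68; 0 0 0 0 0 0 0.68; 0 0 0 0 0 0 0.68'
python3 - <<'E'
from h import *
goal([.429,.330,.165])
E
```

```text
clock: 70.55
position: [0.499, -0.1256, 0.1695]
ee_rot: [[0.0, 1.0, 0.001], [0.003, 0.001, -1.0], [-1.0, 0.0, -0.003]]
wrist_force: [0.1, -0.6, -1.2]
grip_width: 0.035
turn units [ 0.0002 -0.0005 -0.    ] deg [ 0.07 -0.17 -0.01]
shift units if turned first (tool x,y,z) [ 0.09  -1.4   -9.111] | now [ 0.116 -1.389 -9.113]
t 70.55 pos [ 0.499  -0.1256  0.1695] w 0.035 F [ 0.1 -0.6 -1.2]
```

```bash
python3 -m handwheel '0 -0.05 -0.4 0 0 0 0.68; 0 -0.1 -0.65 0 0 0 0.68; 0 -0.1 -0.75 0 0 0 0.68; 0 -0.12 -0.8 0 0 0 0.68; 0 -0.12 -0.8 0 0 0 0.68; 0 -0.12 -0.8 0 0 0 0.68; 0 -0.12 -0.8 0 0 0 0.68; 0 -0.12 -0.8 0 0 0 0.68; 0 -0.12 -0.8 0 0 0 0.68; 0 -0.12 -0.8 0 0 0 0.68; 0 -0.12 -0.75 0 0 0 0.68; 0 -0.12 -0.6 0 0 0 0.68; 0 -0.07 -0.35 0 0 0 0.68; 0 0 0 0 0 0 0.68; 0 0 0 0 0 0 0.68; 0 0 0 0 0 0 0.68'
python3 - <<'E'
from h import *
snap('wrist','w39')
goal([.429,.330,.07])
E
```

```text
clock: 72.15
position: [0.4277, 0.3284, 0.1692]
ee_rot: [[-0.004, 1.0, 0.0], [0.002, 0.0, -1.0], [-1.0, -0.004, -0.002]]
wrist_force: [0.8, -0.3, -1.1]
grip_width: 0.0345
turn units [ 0.     -0.0005  0.0005] deg [ 0.   -0.17  0.17]
shift units if turned first (tool x,y,z) [ 1.991  0.021 -0.031] | now [ 1.991  0.027 -0.025]
t 72.2 pos [0.4279 0.3284 0.1695] w 0.0347 F [-0.3  0.3  0.5]
```

View pics/w39.png

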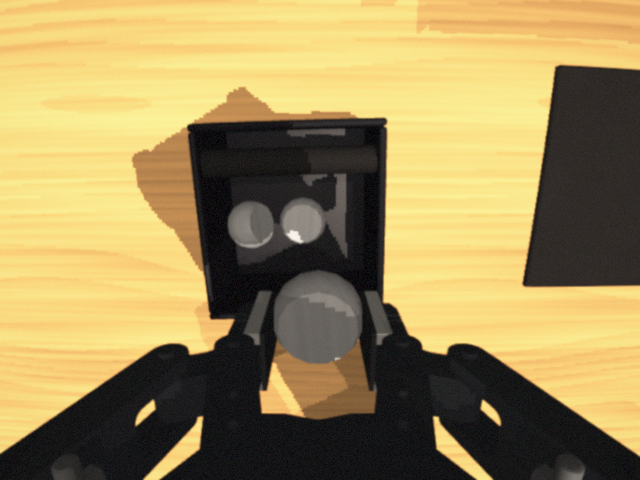

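```bash
python3 -m handwheel '0.4 0.02 -0.23 0 0 0 0.68; 0.6 0 0 0 0 0 0.68; 0.6 0 0 0 0 0 0.68; 0.35 0 0 0 0 0 0.68; 0 0 0 0 0 0 0.68; 0 0 0 0 0 0 0.68; 0 0 0 0 0 0 0.46; 0 0 0 0 0 0 0.46; 0 0 0 0 0 0 0.46; 0 0 0 0 0 0 0.46; -0.4 0 0 0 0 0 0.46; -0.7 0 0 0 0 0 0.46; -0.7 0 0 0 0 0 0.46; -0.7 0 0 0 0 0 0.46; -0.6 0 0 0 0 0 0.46; 0 0 0 0 0 0 0.46; 0 0 0 0 0 0 0.46'
python3 - <<'E'
from h import *
snap('wrist','w40'); goal([.4,.0,.3])
snap('top','t4');snap('scene','s4')
E
```

```text
clock: 73.9
position: [0.4294, 0.341, 0.2288]
ee_rot: [[-0.0, 1.0, 0.001], [0.005, 0.001, -1.0], [-1.0, -0.0, -0.005]]
wrist_force: [-0.0, -0.4, 0.0]
grip_width: 0.046
turn units [ 0.0002 -0.0005  0.0004] deg [ 0.08 -0.19  0.15]
shift units if turned first (tool x,y,z) [-1.456 -0.575  6.812] | now [-1.477 -0.588  6.807]
t 73.95 pos [0.4287 0.3406 0.2272] w 0.0463 F [-0.1 -0.6  0. ]
```

View pics/w40.png

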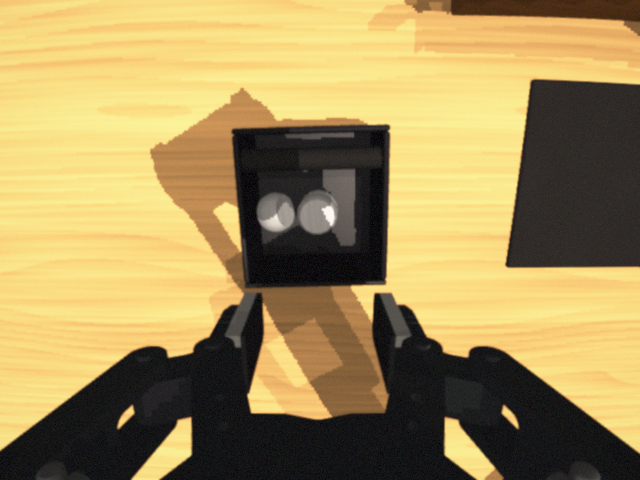

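View pics/t4.png

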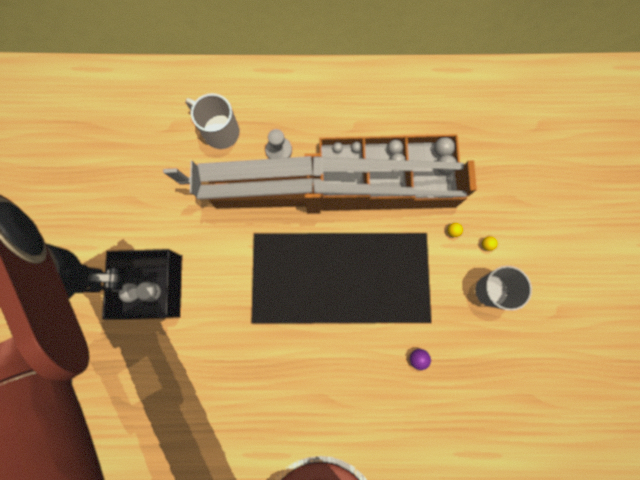

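View pics/s4.png

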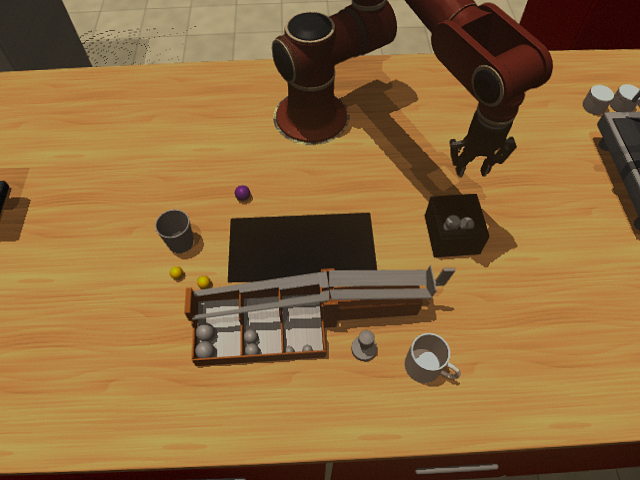

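Final checks:
- **Mat:** it is empty.
- **Knock box:** two duds lie side by side, with the third stacked on one at (318,212). That puts its centre about 33 mm above the floor, under the 75 mm limit.
- **Pockets and tray:** each pocket holds its pair and the tray is down.
- **Bystanders and gripper:** the jug, mug and tamper are where they were, and the gripper is clear.

Run:
```python
from h import *
print(manip.hand_in())
```

```text
the job is handed in; nothing more can be done
None
```

The job is done and handed in after about 74 s of robot time; the hand-in gives no verdict.

I laid the six sound balls (two small, two middle, two large) in the tray, large ones first. I then tipped the tray to about 0.25 rad by its tab and lowered it. The three squashed ones went into the knock box.

- **Pockets:** the last top and scene pictures show two balls of the right size in each pocket.
- **Knock box:** the third squashed ball rests on top of another. I put its centre about 33 mm above the box floor, within the limit. It shows only as a larger disc in the picture, so the stacking is my reading of the view.
- **Tray and surroundings:** the mat is empty and the tray looks fully down. The jug, mug, tamper and the yellow and purple look-alikes appear unmoved.

No check failed. No grip slip or knocked dud showed up. The network's height for the tray tail was about 15 mm above the 7° geometry given, so I used the geometry. While I was releasing one small ball, the wrist force reached about 6 N from light fingertip contact with the tray, with no visible effect.

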